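# Load a sample tube to its mark and lock the carriage at the reading head

## Task

With the carriage at its middle stop, slide the slim banded steel tube, bare end first, into the carriage's sleeve until its dark band is level with the sleeve's mouth, and let go of it. Then squeeze the carriage's thumb release, keep it squeezed while you slide the carriage along its rail until it stands before the square reading head with the lens, and let the release spring fully out so that the carriage is locked there. Finally press the start key on top of the reading head; leave the tube at its mark and everything else where it is.

Things in the scene. Friction and masses are not known exactly. Their poses are not given: they have to be found in the camera images.
- console: White tube reader, 340 mm wide (y), 270 deep, fixed; it faces away from the robot. Its front plate is 25 deg to the level, rising towards the robot: 44 mm high at x=-136 mm, 120 mm at x=+27; a level rail along y crosses it and carries the carriage. The flat top on the robot's side is 120 mm high, with stations at y=+-80 mm. Origin: centre of underside; x points to the robot, y along the rail.
- carriage (a joint): Carriage along the rail, m: 0 at the middle stop (start), +0.080 and -0.080 at the stops towards the console's +y and -y; travel +-0.085. Sliding friction about 2 N. With the release out a pawl stands in one of three notches of a steel strip and locks it (2 mm play either way); between stops it rides on the strip and snaps in at the next stop if the release is let go.
- release (a joint): How far the thumb release is pressed, in m: 0 is fully out (locked), 0.009 fully in; the carriage is free to slide from about 0.0055. A spring pushes it out: about 3 N to start, 7 N fully in.
- grip (a point): Squeeze grip of the carriage: a black block standing square to the slope, 28 mm thick (x), 40 wide (y), top 76 mm off the sloping plate. Point: on its mid-plane, 55 mm off the plate, at button height. Axes: x up the slope (towards the robot), y along the rail, z square off the slope. Pinch along x: plain downslope face against the button on the upslope face. The sleeve is 65 mm downslope.
- release_face (a point): Centre of the outer face of the grey thumb button (26 x 26 mm) on the grip's upslope face, axes as the grip. Fully out it stands 13 mm proud, so 41 mm over block and button; fully in 4 mm proud, 32 mm over both, and the middle of that width is then 2 mm upslope of the grip point.
- sleeve_mouth (a point): Centre of the mouth of the carriage's aluminium sleeve, 41 mm outside, 30 mm inside, 100 mm long, bore 95 mm deep, far end closed. Axes as the grip (x up the slope, y along the rail, z off the slope). The mouth faces +y (the robot's right), the bore runs from here to -y. Its axis is 42 mm off the sloping plate, 86 mm downslope of the grip; nothing stands before the mouth.
- tube: The slim sample tube: plain steel, 25 mm diameter, 150 mm long, 70 to 120 g, with a dark band near its middle and a black cap on its tail end. Origin: its middle, on its axis; x runs along the axis towards the bare nose (+75 mm), the black cap is at -75 mm. It lies on the V rack, its nose towards the robot's left, in either of the rack's two places.
- tube_band (a point): Centre of the dark band (4 mm wide) on the slim tube, on the tube's axis, 85 mm from the bare nose (10 mm from the tube's middle towards the capped tail).
- rack: Grey V rack, fixed: base 85 x 160 mm, 8 mm thick, two places 96 mm apart (y = +-48 mm), each with two V blocks, 8 mm thick, 28 mm either side of its middle, tops about 42 mm high. Tubes lie along its x; the slim one's axis is 38 mm above the bench, its ends stand out past the blocks. Origin: centre of underside, z up.
- reading_head: Reading head: a grey square box 80 x 72 mm, 60 mm high, with a round lens snout facing the carriage, on the console's flat top, at the left or the right station. Origin: centre of its underside; axes as the console's. The carriage stands before it when the grip is at the head's y.
- start_key_top (a point): Centre of the top of the round start key (30 mm diameter) on top of the reading head, 18 mm towards the carriage from the head's middle, its top about 82 mm above the head's underside. Pressed straight down.
- start_key (a joint): How far the start key is pressed, m: 0 up, 0.006 fully down; it takes about 1.5 N to start and 5 N fully down, springs back.
- cooling_block: Round finned cooling block, 72 mm diameter, 56 mm high, no key, at the console's other station. Origin: centre of its underside.
- thick_tube: A thicker plain steel tube without band, 34 mm diameter, 110 mm long, in the rack's other place; not to be used. Origin: its middle.
- amber_bottle: Small amber jar, 44 mm diameter, 75 mm high; bystander.
- die_piston: Steel press piston, 56 mm diameter, 40 mm high; bystander.
- die_collar: Steel press collar, 64 mm diameter, 22 mm high; bystander.
- carton: Cardboard box 110 x 90 x 80 mm; bystander.
- driver: Screwdriver, 170 mm long; bystander.
- dish: Clear shallow dish, 72 mm diameter, 22 mm high; bystander.
There are look-alikes about, which are no part of the job. What is shaped like the tube but turquoise is not meant.

How it is judged:
On the way, in this order (a step that is already met when the one before it is completed fails the run):
1. the banded tube is in the sleeve with its band at the mouth and let go, the carriage still at its middle stop (y of tube_band in the frame of sleeve_mouth between -0.007 and 0.007 m and x of tube_band in the frame of sleeve_mouth between -0.008 and 0.008 m and z of tube_band in the frame of sleeve_mouth between -0.008 and 0.008 m and angle between the x axis of tube and the y axis of sleeve_mouth, either way round below 0.12 rad and y of tube in the frame of sleeve_mouth below 0 m and value of joint carriage between -0.006 and 0.006 m and contact force between the fingers and tube below 0.1 N), for 0.2 s.
2. the carriage is slid off its middle stop with the release held in by the fingers (value of joint release above 0.004 m and contact force between the fingers and carriage above 0.5 N and (value of joint carriage above 0.03 m or value of joint carriage below -0.03 m)), for 0.1 s.
3. the carriage stands before the reading head and is locked, release out (y of grip in the frame of reading_head between -0.006 and 0.006 m and value of joint release below 0.0025 m), for 0.2 s.
4. the start key is pressed (value of joint start_key above 0.004 m and y of grip in the frame of reading_head between -0.006 and 0.006 m), for 0.05 s.
At the end, for the whole second after the job is handed in: Tube in the sleeve, nose inside, band within 7 mm of the mouth, at rest; carriage before the reading head (grip within 6 mm of its middle along the rail) and locked, release out (under 2.5 mm in); after that the start key was pressed 4 mm or more and is up again; nothing else moved over 30 mm (all of step 3 and y of tube_band in the frame of sleeve_mouth between -0.007 and 0.007 m and x of tube_band in the frame of sleeve_mouth between -0.008 and 0.008 m and z of tube_band in the frame of sleeve_mouth between -0.008 and 0.008 m and angle between the x axis of tube and the y axis of sleeve_mouth, either way round below 0.12 rad and y of tube in the frame of sleeve_mouth below 0 m and value of joint start_key below 0.002 m and linear speed of tube below 0.02 m/s); the robot touches nothing.
It fails at once if another thing on the bench is moved by more than 30 mm (distance of any of thick_tube, amber_bottle, die_piston, die_collar, carton, driver, dish from where it was at the start of the episode above 0.03 m).
It also fails if it takes over 54 s, if anything falls off the work surface, if the arm or the gripper's body presses on something with over 40 N, if the wrist force passes 120 N, or if a joint passes its speed limit or range.

## Robot

A 7-joint arm with a two-finger parallel gripper is mounted at the origin on the work surface. World frame = base frame: x ahead of the robot, y to its left, z up, the work surface at z = 0. Lengths are in m, angles in rad, forces in N, time in s.
With the tool pointing down it reaches from about 0.4 to 0.85 m from the base axis. Payload 10.4 kg.
Tool frame: the origin (TCP) lies on the centre line of the jaws, within the pads' length; the fingertips stand 22 mm ahead of it and the grasp point (between the pads) lies 3 mm ahead of it; z points along the fingers, y is the direction in which the jaws open and shut (so a half turn about z gives the same grasp; the last joint's range is limited). The gripper opens to 85 mm and grips with 20 to 120 N. Pads are 22 mm wide; open, the fingers measure 114 mm over their backs; the gripper's body (76 mm by 85 mm) begins 54 mm behind the grasp point. The pads swing forward as they close: fully open they stand 13 mm farther back than shut.
Start: joints at [1.282, 0.332, -0.065, 1.46, 0.022, 1.35, -0.088], TCP at [0.164, -0.603, 0.253] pointing down, gripper open.
Joint ranges: [-2.6, 2.6], [-0.5, 2.12], [-1.47, 1.34], [0.16, 2.42], [-1.27, 4.41], [0.06, 2.06], [-2.6, 2.6]. Speed limits (rad/s): [2.22, 2.22, 2.79, 2.79, 3.14, 3.14, 3.14].

## Interface

Orientations are given as a unit quaternion [x, y, z, w].
In Python, from workcell import manip gives the robot as it stands. The module is installed in compiled form; this text tells all that it offers.
- The arm moves only by the shell command python3 -m crank 'ROWS' [FORCE]. ROWS is JSON, a list of rows, each a list of 3 entries, a list of its own where there are three numbers: the opening, from -1 (shut) to 1 (fully open), then the shift along the tool's x, y, z normalised to -1 to 1, where 1 is 80 mm, then the turn, a rotation vector about the tool's x, y, z normalised to -1 to 1, where 1 is pi/4 rad. In form: [[jaw, [tx, ty, tz], [ax, ay, az]], ...]. A call has exactly 5 rows; each row shifts and turns the commanded pose from where the row before left it, along the tool's axes as they then stand; what a row does not reach is not made up. A row lasts 1/10 s, in which the tool goes at most 50 mm and 8.59 degrees, less where a joint would pass 70% of its speed; a pose out of reach is approached as far as the arm can. A call with a number of a shift or a turn outside -1 to 1 is refused whole. A call with a gripper value outside its range is refused whole. The fingers move at their own pace and stop on an object; FORCE is the grip in N (left out, the last holds). Time passes only in rows, so rows that do not move let the fingers close, or fill a call up. It gives the time, the measured TCP pose, the force and the opening at its end, in the units of the state.
- manip.get_obs(): the state, without advancing time (a new reading comes with each control period).
- manip.camera(name): name is "scene" or "side" or "wrist"; returns the picture (420x560x3 uint8, blue, green, red); there is no depth.
- manip.camera_info(name): a dict with "K" (3x3 intrinsics, pixels), "camera_from_world" (4x4, takes a point from world to camera coordinates); the wrist camera has in their place "mount" (4x4, takes a point from camera to tool coordinates, whose origin is the TCP and whose axes are the flange's). Camera axes: x right, y down, z forward; pixel columns grow to the right and rows downward; lengths in m; the calibration is good to about 2 mm. A picture is of the moment at which its call begins: read the wrist's pose just before it. camera_info takes no time and is no camera call.
- manip.hand_in(): hands the job in, once; it reports no verdict.
The state is a dict: "clock": time; "joint_pos": joint angles; "joint_velocities": joint speeds; "tau": joint torques, N m; "position": TCP position; "ee_rot": TCP orientation; "ft_force": force on the tool from outside, world axes, zero at the start; "torque": the same for the moment, N m; "grip_width": opening from 0.0 (shut) to 1.0 (fully open).
Only numpy, scipy, OpenCV 4.12 (cv2) and the standard library are available. Lean on these libraries where they do the work, as an engineer would, in place of code of your own. Each camera call takes 0.05 s, during which the arm holds its last target.

## Working session

There is one attempt and no reset: what is moved stays moved. The work goes in short steps, Python scripts to look and compute and a shell command to move; the robot and the scene stay as the last step left them, time stands still between calls to the robot, and variables do not carry over. Pictures are saved under pics/ and viewed, and the job is handed in when it is done.

```bash
mkdir -p pics; ls; python3 - <<'E'
from workcell import manip
import cv2
o=manip.get_obs();print(o)
for n in("scene","side","wrist"):
    cv2.imwrite(f"pics/{n}0.png",manip.camera(n)); print(n,manip.camera_info(n))
E
```

```text
pics
{'clock': 0.0, 'joint_pos': array([ 1.28240994,  0.33286587, -0.06473617,  1.4609618 ,  0.02160355,
        1.34992739, -0.08851802]), 'joint_velocities': array([-0.00039943,  0.00010278,  0.00062061,  0.00072867,  0.00017116,
       -0.0004785 ,  0.00191429]), 'tau': array([-4.84853645e-04, -6.25444221e+01,  4.87659022e-02, -3.91618359e+01,
        1.62424886e-02,  9.73668764e-03, -3.77758454e-06]), 'position': array([ 0.16408671, -0.60269989,  0.25250999]), 'ee_rot': array([ 9.91179879e-01,  1.32521357e-01, -1.27774948e-04, -7.21999832e-04]), 'ft_force': array([-0.50147375,  0.48971697,  0.51010916]), 'torque': array([-0.01380883, -0.00221287,  0.00464834]), 'grip_width': 0.9961400660741748}
scene {'K': array([[401.89768611,   0.        , 275.42979863],
       [  0.        , 401.89768611, 212.52382791],
       [  0.        ,   0.        ,   1.        ]]), 'camera_from_world': array([[-0.78775782,  0.61594435,  0.0070832 ,  0.3770016 ],
       [ 0.37062767,  0.48313369, -0.79323198, -0.08150699],
       [-0.49200889, -0.62224947, -0.60887836,  1.46440928],
       [ 0.        , 
[... 292 characters left out ...]
     [-0.09431256, -0.75796099, -0.6454458 ,  0.15068383],
       [ 0.07240363,  0.64139652, -0.76378545,  1.32211923],
       [ 0.        ,  0.        ,  0.        ,  1.        ]])}
wrist {'K': array([[315.35110129,   0.        , 282.98039335],
       [  0.        , 315.35110129, 214.30795067],
       [  0.        ,   0.        ,   1.        ]]), 'mount': array([[ 8.07438576e-05, -9.57053697e-01, -2.89910702e-01,
         7.46901159e-02],
       [ 9.99999272e-01, -2.71644219e-04,  1.17526500e-03,
        -1.46904881e-03],
       [-1.20354428e-03, -2.89910586e-01,  9.57052978e-01,
        -1.22369190e-01],
       [ 0.00000000e+00,  0.00000000e+00,  0.00000000e+00,
         1.00000000e+00]])}
```

View pics/scene0.png

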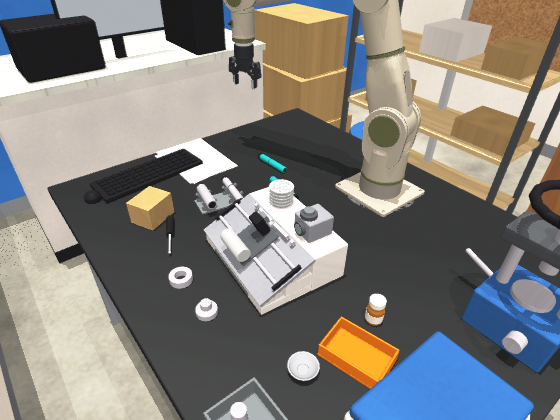

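View pics/side0.png

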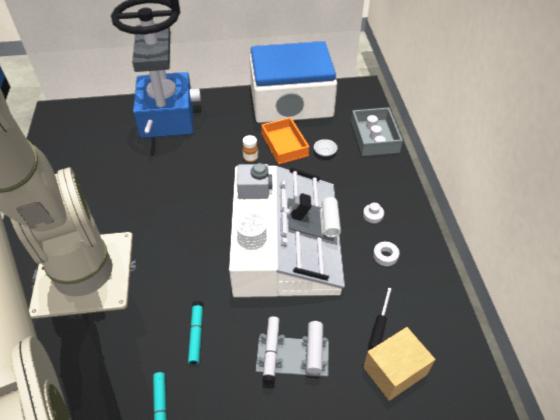

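View pics/wrist0.png

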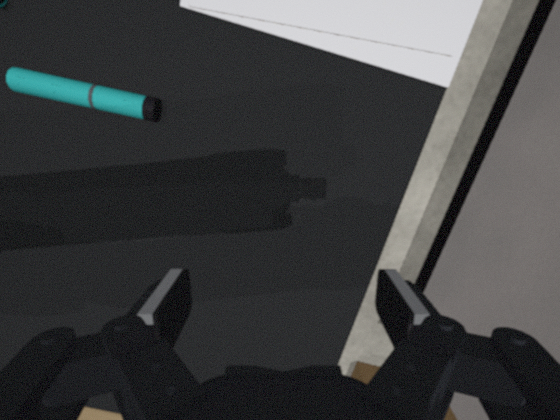

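```bash
python3 - <<'E'
import cv2
a=cv2.imread("pics/side0.png")
cv2.imwrite("pics/side0a.png",cv2.resize(a[300:400,240:350],None,fx=6,fy=6,interpolation=cv2.INTER_CUBIC)[:600])
cv2.imwrite("pics/side0b.png",cv2.resize(a[155:305,220:350],None,fx=4,fy=4,interpolation=cv2.INTER_CUBIC))
a=cv2.imread("pics/scene0.png")
cv2.imwrite("pics/scene0a.png",cv2.resize(a[165:310,185:355],None,fx=4,fy=4,interpolation=cv2.INTER_CUBIC))
E
```

```text
(no output)
```

View pics/side0a.png

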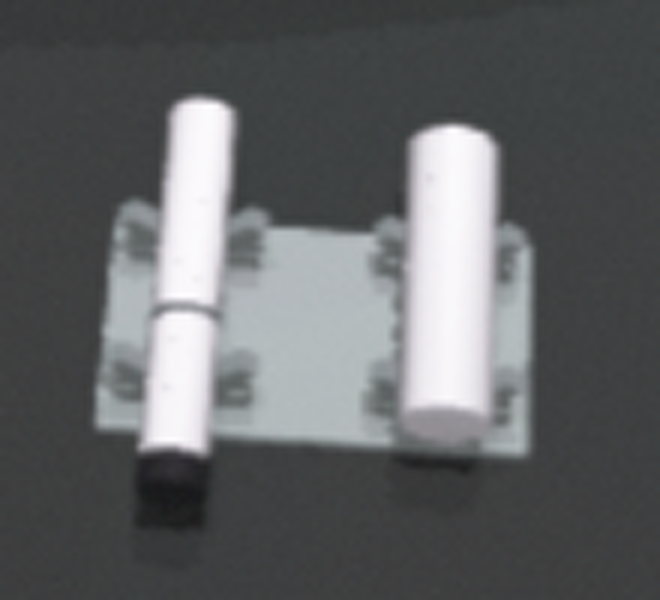

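View pics/side0b.png

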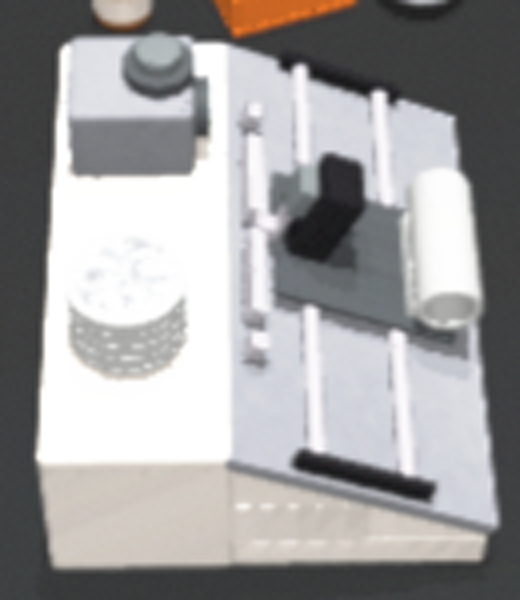

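View pics/scene0a.png

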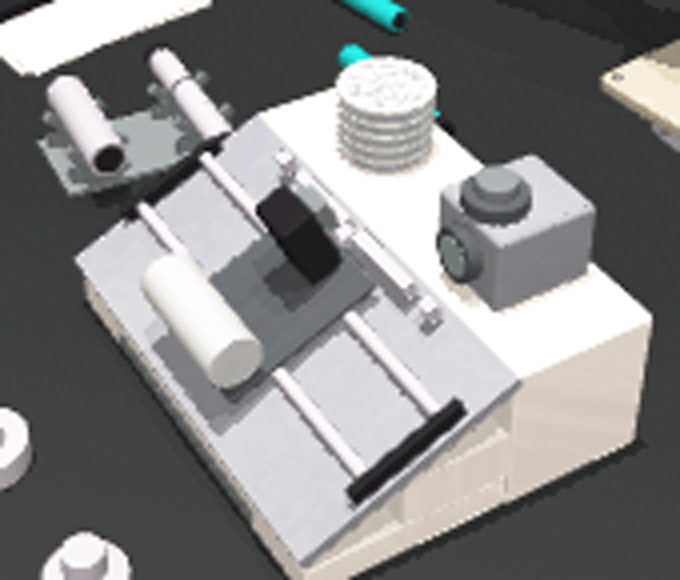

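```bash
cat > h.py <<'E'
from workcell import manip
import numpy as np, cv2
from scipy.spatial.transform import Rotation as R
def cam(n,o=None):
    c=manip.camera_info(n);K=np.array(c["K"])
    if n!="wrist": M=np.linalg.inv(np.array(c["camera_from_world"]))
    else:
        o=o or manip.get_obs();T=np.eye(4);T[:3,:3]=R.from_quat(o["ee_rot"]).as_matrix();T[:3,3]=o["position"];M=T@np.array(c["mount"])
    return K,M
def ray(n,p,o=None):
    K,M=cam(n,o);d=M[:3,:3]@np.linalg.solve(K,[p[0],p[1],1.]);return M[:3,3],d/np.linalg.norm(d)
def onz(n,p,z,o=None):
    c,d=ray(n,p,o);return c+d*(z-c[2])/d[2]
def tri(rs):
    A=np.zeros((3,3));b=np.zeros(3)
    for c,d in rs:
        P=np.eye(3)-np.outer(d,d);A+=P;b+=P@c
    X=np.linalg.solve(A,b);return X,[np.linalg.norm((np.eye(3)-np.outer(d,d))@(X-c)) for c,d in rs]
def proj(n,X,o=None):
    K,M=cam(n,o);p=K@(np.linalg.inv(M)@np.r_[X,1])[:3];return p[:2]/p[2]
E
python3 - <<'E'
from h import *
np.set_printoptions(precision=4,suppress=True)
s=lambda x,y:(220+x/4-.4,155+y/4-.4)
for q in [(64,45),(38,462),(228,464),(230,45)]: print("top",onz("side",s(*q),.12))
for q in [(497,527),(457,115)]: print("plate low",onz("side",s(*q),.042))
r=lambda x,y:(240+x/6-.4,300+y/6-.4)
for q in [(203,100),(187,308),(175,452)]: print("slim",onz("side",r(*q),.05))
for q in [(168,200),(172,455)]: print("slim ax",onz("side",r(*q),.038))
for q in [(106,212),(95,430),(530,456),(533,240)]: print("rack",onz("side",r(*q),.008))
# sleeve mouth centre: side crop (450,308) ; scene hidden
print("mouth rough z=.115",onz("side",s(450,307),.115))
E
```

```text
top [0.4107 0.2199 0.12  ]
top [ 0.373  -0.1169  0.12  ]
top [ 0.4806 -0.1316  0.12  ]
top [0.5222 0.2059 0.12  ]
plate low [ 0.6415 -0.1442  0.042 ]
plate low [0.6823 0.1951 0.042 ]
slim [ 0.4638 -0.2082  0.05  ]
slim [ 0.4482 -0.2919  0.05  ]
slim [ 0.438  -0.3454  0.05  ]
slim ax [ 0.4464 -0.242   0.038 ]
slim ax [ 0.4372 -0.3413  0.038 ]
rack [ 0.4232 -0.2287  0.008 ]
rack [ 0.4109 -0.3157  0.008 ]
rack [ 0.568  -0.3448  0.008 ]
rack [ 0.5848 -0.2603  0.008 ]
mouth rough z=.115 [ 0.6287 -0.031   0.115 ]
```

```bash
cat >> h.py <<'E'
def rotd(tx,tz):
    z=np.array(tz,float);z/=np.linalg.norm(z);x=np.array(tx,float);x-=z*(x@z);x/=np.linalg.norm(x)
    return R.from_matrix(np.c_[x,np.cross(z,x),z])
def plan(P,Rt,n,p0=None,R0=None):
    o=manip.get_obs();p=np.array(o["position"]) if p0 is None else p0;r=R.from_quat(o["ee_rot"]) if R0 is None else R0
    w=(r.inv()*Rt).as_rotvec();print("dist mm",np.linalg.norm(P-p)*1e3,"deg",np.degrees(np.linalg.norm(w)),"rows>=",np.linalg.norm(P-p)/.05,np.degrees(np.linalg.norm(w))/8.59)
    d=(np.array(P)-p)/n
    for i in range(n):
        rr=r*R.from_rotvec(w*i/n)
        print(np.round(rr.inv().apply(d)/.08,3).tolist(),np.round(w/n/(np.pi/4),3).tolist())
def st():
    o=manip.get_obs();print("t",round(o["clock"],2),"p",np.round(o["position"],4),"x",np.round(R.from_quat(o["ee_rot"]).as_matrix()[:,0],3),"z",np.round(R.from_quat(o["ee_rot"]).as_matrix()[:,2],3),"F",np.round(o["ft_force"],1),"g",round(o["grip_width"],3),"q",np.round(o["joint_pos"],2))
    return o
E
python3 - <<'E'
from h import *
plan([.44,-.32,.2],rotd([.12,.993,0],[0,0,-1]),10)
E
```

```text
dist mm 398.6142487438663 deg 67.88348083984502 rows>= 7.972284974877326 7.902617094277651
[0.426, -0.25, 0.066] [-0.0, -0.0, -0.151]
[0.452, -0.198, 0.066] [-0.0, -0.0, -0.151]
[0.473, -0.144, 0.066] [-0.0, -0.0, -0.151]
[0.486, -0.087, 0.066] [-0.0, -0.0, -0.151]
[0.493, -0.029, 0.066] [-0.0, -0.0, -0.151]
[0.493, 0.03, 0.066] [-0.0, -0.0, -0.151]
[0.486, 0.088, 0.066] [-0.0, -0.0, -0.151]
[0.472, 0.145, 0.066] [-0.0, -0.0, -0.151]
[0.452, 0.2, 0.066] [-0.0, -0.0, -0.151]
[0.425, 0.252, 0.066] [-0.0, -0.0, -0.151]
```

```bash
python3 -m crank '[[1,[0.43,-0.25,0.066],[0,0,-0.15]],[1,[0.45,-0.2,0.066],[0,0,-0.15]],[1,[0.47,-0.145,0.066],[0,0,-0.15]],[1,[0.485,-0.09,0.066],[0,0,-0.15]],[1,[0.49,-0.03,0.066],[0,0,-0.15]]]' 40
python3 -m crank '[[1,[0.49,0.03,0.066],[0,0,-0.15]],[1,[0.485,0.09,0.066],[0,0,-0.15]],[1,[0.47,0.145,0.066],[0,0,-0.15]],[1,[0.45,0.2,0.066],[0,0,-0.15]],[1,[0.43,0.25,0.066],[0,0,-0.15]]]'
python3 - <<'E'
from h import *
st();cv2.imwrite("pics/w1.png",manip.camera("wrist"));st()
E
```

```text
clock: 0.65
position: [0.3026, -0.4603, 0.2266]
ee_rot: [0.909, 0.417, -0.0, -0.0]
ft_force: [0.6, -0.2, 0.7]
grip_width: 1.0
clock: 1.15
position: [0.441, -0.3199, 0.2003]
ee_rot: [0.749, 0.663, -0.0, 0.0]
ft_force: [0.5, -0.8, -0.3]
grip_width: 1.002
t 1.15 p [ 0.441  -0.3199  0.2003] x [ 0.122  0.993 -0.   ] z [-0. -0. -1.] F [ 0.5 -0.8 -0.3] g 1.002 q [ 0.94  0.23 -0.44  1.73  0.1   1.21  0.34]
t 1.2 p [ 0.4457 -0.3133  0.1996] x [0.107 0.994 0.003] z [ 0.002  0.003 -1.   ] F [3.4 6.6 0. ] g 1.001 q [ 0.93  0.23 -0.45  1.73  0.1   1.21  0.34]
```

View pics/w1.png

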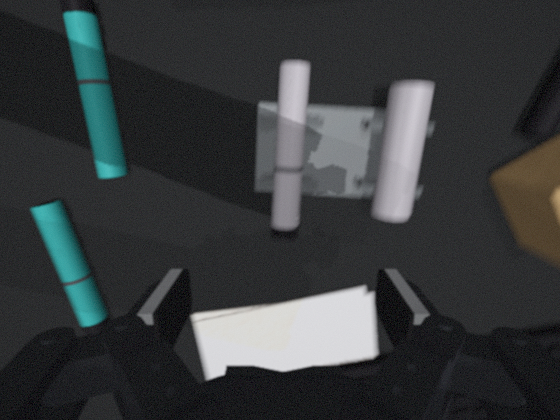

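```bash
python3 -m crank '[[1,[0,0,0],[0,0,0]],[1,[0,0,0],[0,0,0]],[1,[0,0,0],[0,0,0]],[1,[0,0,0],[0,0,0]],[1,[0,0,0],[0,0,0]]]'
python3 - <<'E'
from h import *
import json
o=st();im=manip.camera("wrist");cv2.imwrite("pics/w2.png",im);st()
np.savez("w2.npz",p=o["position"],q=o["ee_rot"])
cv2.imwrite("pics/w2a.png",cv2.resize(im[40:250,240:450],None,fx=2.8,fy=2.8,interpolation=cv2.INTER_CUBIC))
E
```

```text
clock: 1.7
position: [0.4397, -0.3219, 0.2006]
ee_rot: [0.751, 0.66, -0.0, 0.0]
ft_force: [0.5, 0.0, 0.4]
grip_width: 1.002
t 1.7 p [ 0.4397 -0.3219  0.2006] x [ 0.128  0.992 -0.   ] z [ 0. -0. -1.] F [0.5 0.  0.4] g 1.002 q [ 0.94  0.23 -0.44  1.73  0.1   1.21  0.34]
t 1.75 p [ 0.4398 -0.3217  0.2006] x [ 0.128  0.992 -0.   ] z [ 0. -0. -1.] F [-1.  -0.1  0.4] g 0.996 q [ 0.94  0.23 -0.44  1.73  0.1   1.21  0.34]
```

View pics/w2a.png

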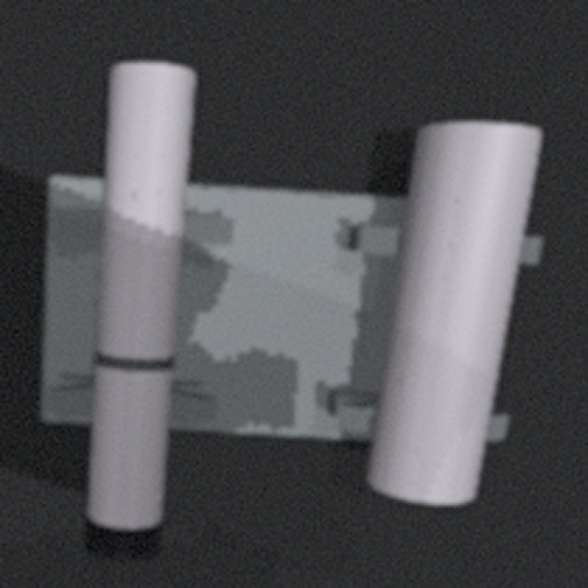

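```bash
python3 - <<'E'
from h import *
np.set_printoptions(precision=4,suppress=True)
d=np.load("w2.npz");o=dict(position=d["p"],ee_rot=d["q"])
c=lambda x,y:(240+x/2.8-.3,40+y/2.8-.3)
A=onz("wrist",c(152,75),.038,o);B=onz("wrist",c(125.5,520),.038,o);b=onz("wrist",c(135.5,362),.038+.011,o);n=onz("wrist",c(153,62),.045,o)
b2=onz("wrist",c(135.5,362),.038,o)
print(A,B,(A-B)/np.linalg.norm(A-B),"band",b,b2,"nose",n,np.linalg.norm(n-b))
for q in[(88,520),(163,520),(109,75),(195,75)]:print(onz("wrist",c(*q),.038,o))
for q in [(50,176),(40,422)]: print("rack",onz("wrist",c(*q),.008,o))
E
```

```text
[ 0.464  -0.2075  0.038 ] [ 0.4387 -0.3442  0.038 ] [0.1823 0.9832 0.    ] band [ 0.4487 -0.2894  0.049 ] [ 0.4487 -0.2911  0.038 ] nose [ 0.4643 -0.2051  0.045 ] 0.0857881722354171
[ 0.426  -0.3426  0.038 ]
[ 0.4513 -0.3458  0.038 ]
[ 0.4514 -0.2059  0.038 ]
[ 0.4766 -0.2091  0.038 ]
rack [ 0.4278 -0.2298  0.008 ]
rack [ 0.4114 -0.313   0.008 ]
```

```bash
python3 - <<'E'
from h import *
plan([.4421,-.3249,.041],rotd([.182,.983,0],[0,0,-1]),5)
E
```

```text
dist mm 159.65405553013449 deg 3.1467057104766787 rows>= 3.1930811106026895 0.36632196862359473
[-0.007, 0.007, 0.399] [0.0, 0.0, 0.014]
[-0.007, 0.007, 0.399] [0.0, 0.0, 0.014]
[-0.007, 0.007, 0.399] [0.0, 0.0, 0.014]
[-0.007, 0.007, 0.399] [0.0, 0.0, 0.014]
[-0.007, 0.007, 0.399] [0.0, 0.0, 0.014]
```

```bash
python3 -m crank '[[0.6,[-0.01,0.01,0.5],[0,0,0.035]],[0.6,[-0.01,0.01,0.5],[0,0,0.035]],[0.6,[-0.005,0.01,0.5],[0,0,0]],[0.6,[-0.005,0.005,0.35],[0,0,0]],[0.6,[0,0,0.145],[0,0,0]]]'
python3 -m crank '[[0.6,[0,0,0],[0,0,0]],[0.2,[0,0,0],[0,0,0]],[-1,[0,0,0],[0,0,0]],[-1,[0,0,0],[0,0,0]],[-1,[0,0,0],[0,0,0]]]' 40
python3 - <<'E'
from h import *
st();cv2.imwrite("pics/w3.png",manip.camera("wrist"));cv2.imwrite("pics/s3.png",manip.camera("side")[150:400,200:400].repeat(2,0).repeat(2,1))
E
```

```text
clock: 2.25
position: [0.4411, -0.3233, 0.0382]
ee_rot: [0.769, 0.64, -0.0, -0.002]
ft_force: [0.8, -0.6, 0.1]
grip_width: 0.803
clock: 2.75
position: [0.4419, -0.3248, 0.0421]
ee_rot: [0.769, 0.64, -0.001, 0.0]
ft_force: [-5.8, -0.5, 7.9]
grip_width: 0.279
t 2.75 p [ 0.4419 -0.3248  0.0421] x [ 0.182  0.983 -0.002] z [-0.001 -0.001 -1.   ] F [-5.8 -0.5  7.9] g 0.279 q [ 0.89  0.42 -0.4   1.86  0.21  0.91  0.21]
```

View pics/w3.png

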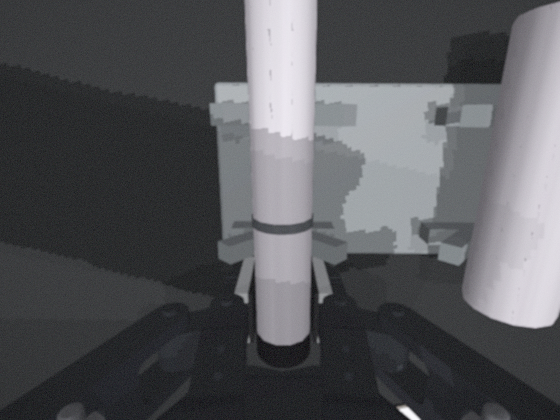

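View pics/s3.png

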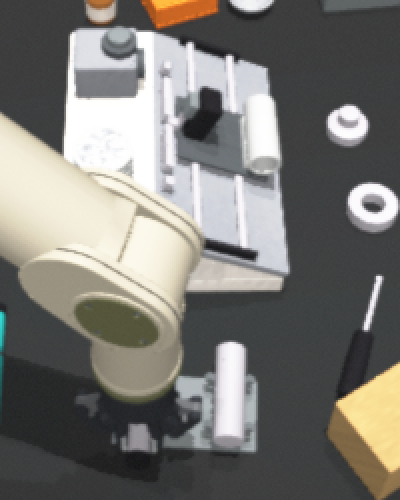

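```bash
python3 -m crank '[[-1,[0,0,-0.3],[0,0,0]],[-1,[0,0,-0.6],[0,0,0]],[-1,[0,0,-0.6],[0,0,0]],[-1,[0,0,-0.6],[0,0,0]],[-1,[0,0,-0.4],[0,0,0]]]'
cat >> h.py <<'E'
O=np.array([.526,.0354,0]);yaw=np.arctan2(.119,.993)  # rail 'left' u=(sin,cos)
U=np.array([np.sin(yaw),np.cos(yaw),0]);D=np.array([np.cos(yaw),-np.sin(yaw),0])  # D = console -x (away from robot)
Z=np.array([0,0,1.]);c25,s25=np.cos(np.radians(25)),np.sin(np.radians(25))
N=D*s25+Z*c25; SL=D*c25-Z*s25   # normal, downslope
P0=O-D*.027+Z*.12
def onplate(n,p,h,o=None):
    c,d=ray(n,p,o);return c+d*((P0+N*h-c)@N)/(d@N)
def con(X): # along-left, downslope, off-plate
    v=X-P0;return np.array([v@U,v@SL,v@N])
E
python3 - <<'E'
from h import *
np.set_printoptions(precision=4,suppress=True)
s=lambda x,y:(220+x/4-.4,155+y/4-.4)
X=onplate("side",s(450,307),.042);print("mouth",X,con(X))
w=lambda x,y:(185+x/4-.4,165+y/4-.4)
X=onplate("scene",w(237,360),.042);print("far end centre",X,con(X))
# block top corners in side / scene
for q in [(322,156),(362,160),(357,208)]: X=onplate("side",s(*q),.076);print("block top side",X,con(X))
for q in [(256,205),(280,187),(338,245),(310,281)]: X=onplate("scene",w(*q),.076);print("block scene",X,con(X))
for q in [(305,562),(75,260),(262,110),(520,380)]: X=onplate("scene",w(*q),0);print("plate corner scene",X,con(X))
for q in [(497,527),(457,115),(228,464),(230,45)]: X=onplate("side",s(*q),0);print("plate corner side",X,con(X))
st()
E
```

```text
clock: 3.35
position: [0.4433, -0.3242, 0.2455]
ee_rot: [0.768, 0.64, 0.0, 0.002]
ft_force: [0.9, -0.0, -0.7]
grip_width: 0.275
mouth [ 0.6316 -0.0208  0.1017] [-0.0432  0.1333  0.042 ]
far end centre [0.6401 0.0725 0.103 ] [0.0504 0.1303 0.042 ]
block top side [0.5597 0.0466 0.1763] [0.0151 0.0298 0.076 ]
block top side [0.5855 0.0508 0.1646] [0.0224 0.0576 0.076 ]
block top side [0.5759 0.0107 0.1668] [-0.0186  0.0523  0.076 ]
block scene [0.5804 0.0123 0.1648] [-0.0164  0.057   0.076 ]
block scene [0.5625 0.0151 0.1732] [-0.0158  0.037   0.076 ]
block scene [0.5694 0.088  0.1741] [0.0574 0.035  0.076 ]
block scene [0.5962 0.094  0.162 ] [0.0665 0.0636 0.076 ]
plate corner scene [0.6764 0.1946 0.0466] [0.176  0.1736 0.    ]
plate corner scene [ 0.6416 -0.1449  0.0439] [-0.1653  0.1802  0.    ]
plate corner scene [ 0.4774 -0.1294  0.1208] [-0.1694 -0.0018  0.    ]
plate corner scene [0.5199 0.2104 0.12  ] [0.173  0.0001 0.    ]
plate corner side [ 0.641  -0.1455  0.0441] [-0.1659  0.1795  0.    ]
plate corner side [0.6818 0.1932 0.044 ] [ 0.1752  0.1797 -0.    ]
plate corner side [ 0.4807 -0.131   0.1192] [-0.1707  0.002  -0.    ]
plate corner side [0.5224 0.2073 0.1186] [ 0.1703  0.0033 -0.    ]
t 3.35 p [ 0.4433 -0.3242  0.2455] x [ 0.181  0.984 -0.002] z [ 0.004 -0.003 -1.   ] F [ 0.9 -0.  -0.7] g 0.275 q [ 0.94  0.2  -0.44  1.66  0.09  1.3   0.3 ]
```

```bash
python3 - <<'E'
from h import *
T=P0+U*(-.215)+SL*.132+N*(.045+.06);print(T)
plan(T,rotd(U,-N),5)
E
```

```text
[ 0.6364519  -0.19437477  0.15937671]
dist mm 248.14574225302115 deg 25.486784885742992 rows>= 4.962914845060423 2.9670296723798595
[0.407, 0.415, 0.216] [0.112, -0.003, -0.016]
[0.402, 0.438, 0.178] [0.112, -0.003, -0.016]
[0.397, 0.457, 0.137] [0.112, -0.003, -0.016]
[0.391, 0.472, 0.096] [0.112, -0.003, -0.016]
[0.386, 0.483, 0.053] [0.112, -0.003, -0.016]
```

```bash
python3 -m crank '[[-1,[0.4,0.41,0.2],[0.112,-0.003,-0.016]],[-1,[0.4,0.43,0.17],[0.112,-0.003,-0.016]],[-1,[0.395,0.45,0.13],[0.112,-0.003,-0.016]],[-1,[0.39,0.47,0.09],[0.112,-0.003,-0.016]],[-1,[0.385,0.48,0.05],[0.112,-0.003,-0.016]]]'
python3 - <<'E'
from h import *
T=P0+U*(-.215)+SL*.132+N*(.045+.06);print(T)
st();plan(T,rotd(U,-N),1)
E
```

```text
clock: 3.85
position: [0.6351, -0.1941, 0.1583]
ee_rot: [0.73, 0.648, -0.145, -0.164]
ft_force: [1.5, -1.5, 0.9]
grip_width: 0.279
[ 0.6364519  -0.19437477  0.15937671]
t 3.85 p [ 0.6351 -0.1941  0.1583] x [0.119 0.993 0.001] z [-0.424  0.052 -0.904] F [ 1.5 -1.5  0.9] g 0.279 q [ 0.44  0.85 -0.45  0.99  0.31  1.81 -0.06]
dist mm 1.779920913709662 deg 0.29265613348211256 rows>= 0.03559841827419324 0.0340693985427372
[-0.001, 0.01, -0.02] [-0.006, -0.001, 0.0]
```

```bash
python3 -m crank '[[-1,[0,0,0.2],[0,0,0]],[-1,[0,0,0.2],[0,0,0]],[-1,[0,0,0],[0,0,0]],[-1,[0,0,0],[0,0,0]],[-1,[0,0,0],[0,0,0]]]'
python3 - <<'E'
from h import *
o=st();im=manip.camera("wrist");cv2.imwrite("pics/w4.png",im);np.savez("w4.npz",p=o["position"],q=o["ee_rot"])
print(con(np.array(o["position"])))
im=manip.camera("side");cv2.imwrite("pics/s4.png",cv2.resize(im[160:310,220:370],None,fx=4,fy=4,interpolation=cv2.INTER_CUBIC))
E
```

```text
clock: 4.35
position: [0.6207, -0.1936, 0.1311]
ee_rot: [0.73, 0.648, -0.143, -0.163]
ft_force: [0.9, -1.0, -0.8]
grip_width: 0.281
t 4.35 p [ 0.6207 -0.1936  0.1311] x [0.119 0.993 0.001] z [-0.42   0.052 -0.906] F [ 0.9 -1.  -0.8] g 0.281 q [ 0.46  0.83 -0.45  1.08  0.31  1.74 -0.07]
[-0.21609665  0.12965674  0.07273955]
```

View pics/w4.png

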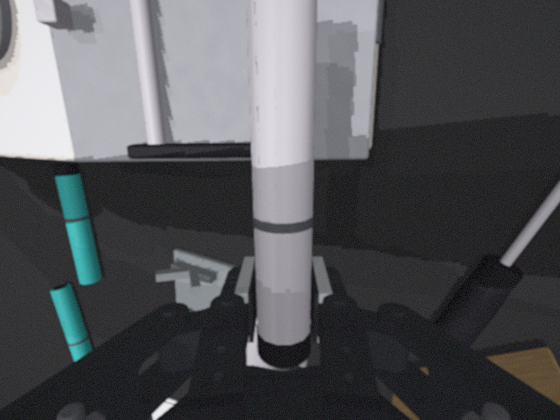

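View pics/s4.png

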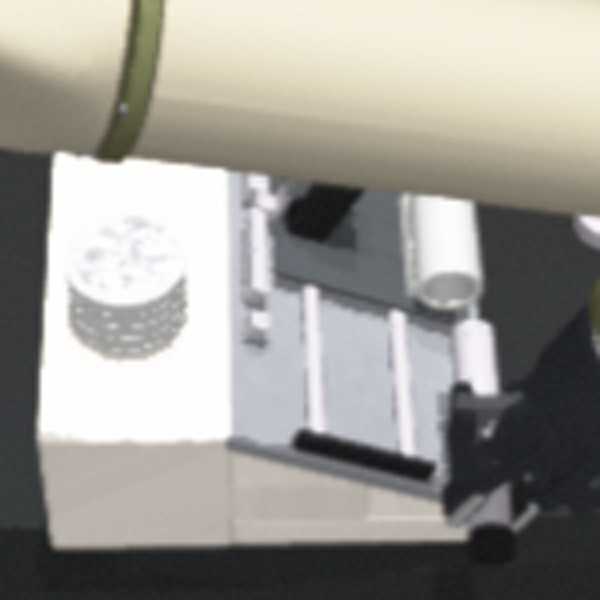

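```bash
python3 -m crank '[[-1,[0,0.03,0.15],[0.004,0,0]],[-1,[0,0,0.15],[0,0,0]],[-1,[0,0,0.046],[0,0,0]],[-1,[0,0,0],[0,0,0]],[-1,[0,0,0],[0,0,0]]]'
python3 - <<'E'
from h import *
o=st()
print(con(np.array(o["position"])))
im=manip.camera("side");cv2.imwrite("pics/s5f.png",im);cv2.imwrite("pics/s5.png",cv2.resize(im[190:310,280:370],None,fx=5,fy=5,interpolation=cv2.INTER_CUBIC))
im=manip.camera("scene");cv2.imwrite("pics/c5f.png",im);cv2.imwrite("pics/c5.png",cv2.resize(im[165:310,155:355],None,fx=4,fy=4,interpolation=cv2.INTER_CUBIC))
E
```

```text
clock: 4.95
position: [0.6106, -0.1918, 0.1029]
ee_rot: [0.729, 0.648, -0.145, -0.165]
ft_force: [0.5, -0.7, -0.3]
grip_width: 0.277
t 4.95 p [ 0.6106 -0.1918  0.1029] x [0.118 0.993 0.002] z [-0.425  0.053 -0.903] F [ 0.5 -0.7 -0.3] g 0.277 q [ 0.47  0.84 -0.45  1.14  0.31  1.68 -0.08]
[-0.21553633  0.13228473  0.04285386]
```

View pics/s5.png

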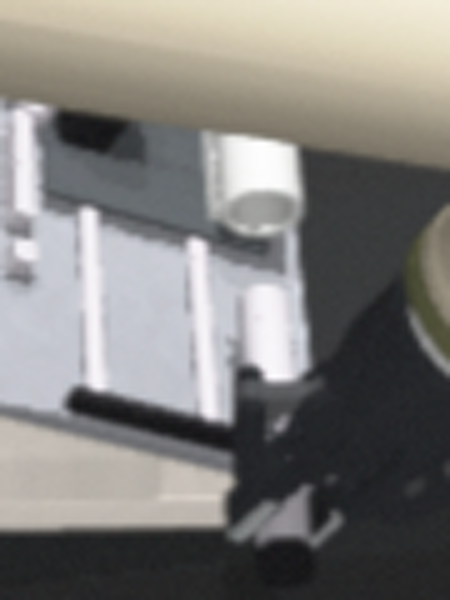

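View pics/c5.png

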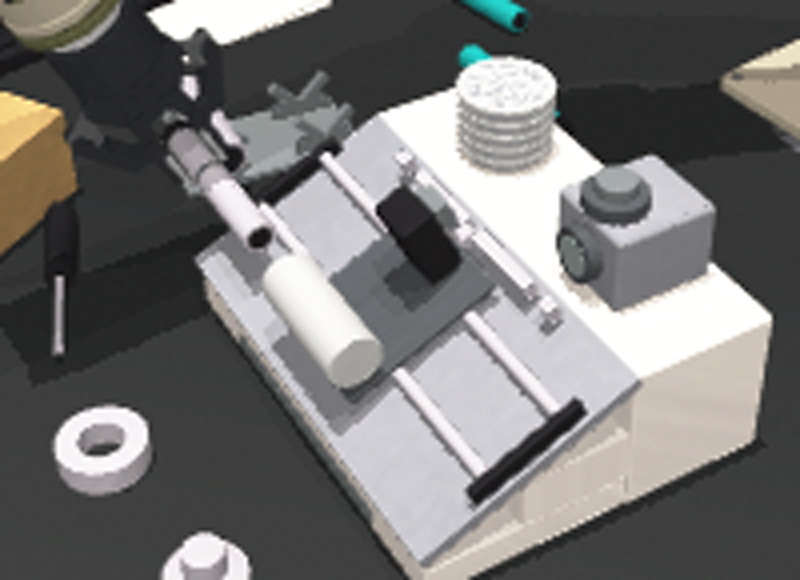

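```bash
python3 - <<'E'
from h import *
a=cv2.imread("pics/c5f.png");cv2.imwrite("pics/c5z.png",cv2.resize(a[200:270,190:260],None,fx=8,fy=8,interpolation=cv2.INTER_CUBIC))
a=cv2.imread("pics/s5f.png");cv2.imwrite("pics/s5z.png",cv2.resize(a[210:270,310:360],None,fx=9,fy=9,interpolation=cv2.INTER_CUBIC))
d=manip.get_obs();r=R.from_quat(d["ee_rot"]).as_matrix()
X=d["position"]+.003*r[:,2]
nose=X+.121*r[:,0]
for n,ox,oy,f in(("scene",190,200,8),("side",310,210,9)):
    K=lambda p:np.round((proj(n,p)-[ox,oy])*f+f/2-.5,1)
    print(n,"nose",K(nose),"mouth",K(P0-U*.0465+SL*.132+N*.042),"far",K(P0+U*.0535+SL*.132+N*.042))
E
```

```text
scene nose [242.1 203.1] mouth [299.7 276. ] far [434.7 449.3]
side nose [209.6 349.1] mouth [199.5 204.4] far [175.8 -68.9]
```

View pics/c5z.png

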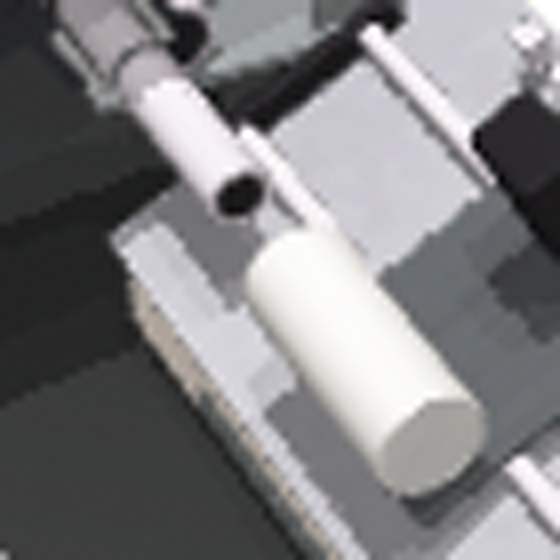

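View pics/s5z.png

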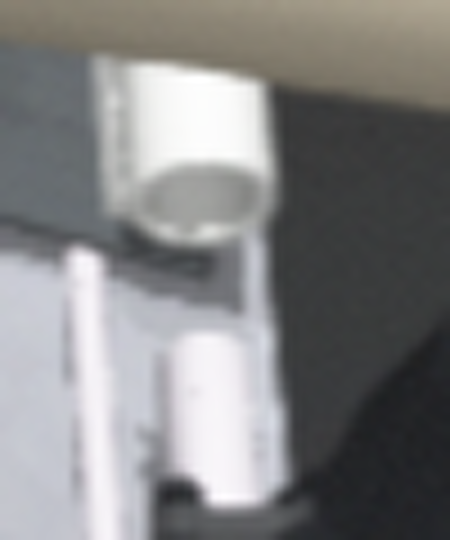

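```bash
python3 - <<'E'
from h import *
c=manip.camera_info("wrist");K=np.array(c["K"]);M=np.array(c["mount"])
for p in [(283,228),(283,221),(283,366),(256,215),(313,215),(250,10),(316,10)]:
    d=M[:3,:3]@np.linalg.solve(K,[p[0],p[1],1.]);c0=M[:3,3]
    for h in(.003-.0125*.9,.003):print(p,h,np.round(c0+d*(h-c0[2])/d[2],4))
E
```

```text
(283, 228) -0.00825 [ 0.0354 -0.0005 -0.0083]
(283, 228) 0.003 [ 0.0314 -0.0005  0.003 ]
(283, 221) -0.00825 [ 0.0382 -0.0005 -0.0083]
(283, 221) 0.003 [ 0.0345 -0.0005  0.003 ]
(283, 366) -0.00825 [-0.0293 -0.0005 -0.0083]
(283, 366) 0.003 [-0.0397 -0.0005  0.003 ]
(256, 215) -0.00825 [ 0.0406 -0.0107 -0.0083]
(256, 215) 0.003 [ 0.0371 -0.0117  0.003 ]
(313, 215) -0.00825 [ 0.0406  0.0108 -0.0083]
(313, 215) 0.003 [0.0371 0.012  0.003 ]
(250, 10) -0.00825 [ 0.1083 -0.0109 -0.0083]
(250, 10) 0.003 [ 0.1115 -0.0119  0.003 ]
(316, 10) -0.00825 [ 0.1083  0.0099 -0.0083]
(316, 10) 0.003 [0.1115 0.011  0.003 ]
```

```bash
python3 - <<'E'
from h import *
m=P0-U*.0465+SL*.132+N*.042
rows=[];
for n,f in(("scene",8),("side",9)):
    g=lambda X:proj(n,X)*f
    a=g(m+U*.05)-g(m);a/=np.linalg.norm(a);pp=np.array([a[1],-a[0]])
    b=m-U*.05
    rows.append([(g(b+SL*.001)-g(b))@pp,(g(b+N*.001)-g(b))@pp]);print(n,pp,rows[-1])
# side: pp sign
A=np.array(rows)
pp=None
print(np.linalg.solve(A,[2.8, 3.8 if A[1,0]<0 else -3.8]))
E
```

```text
scene [ 0.78882557 -0.61461713] [np.float64(-2.8413589006450084), np.float64(-0.03367025922557775)]
side [-0.9962524   0.08649363] [np.float64(-3.183355109896856), np.float64(-2.0182685480521174)]
[-0.9814772 -0.3347471]
```

```bash
python3 -m crank '[[-1,[0.1,0.012,-0.004],[0,0,0]],[-1,[0.2,0,0],[0,0,0]],[-1,[0.2,0,0],[0,0,0]],[-1,[0.15,0,0],[0,0,0]],[-1,[0,0,0],[0,0,0]]]'
python3 - <<'E'
from h import *
o=st()
print(con(np.array(o["position"])))
im=manip.camera("side");cv2.imwrite("pics/s6z.png",cv2.resize(im[200:290,280:370],None,fx=6,fy=6,interpolation=cv2.INTER_CUBIC))
im=manip.camera("scene");cv2.imwrite("pics/c6z.png",cv2.resize(im[200:270,190:260],None,fx=8,fy=8,interpolation=cv2.INTER_CUBIC))
E
```

```text
clock: 5.55
position: [0.6179, -0.1395, 0.1031]
ee_rot: [0.729, 0.648, -0.146, -0.164]
ft_force: [-1.4, -3.4, -1.4]
grip_width: 0.278
t 5.55 p [ 0.6179 -0.1395  0.1031] x [ 0.117  0.993 -0.   ] z [-0.426  0.05  -0.904] F [-1.4 -3.4 -1.4] g 0.278 q [ 0.41  0.83 -0.47  1.16  0.29  1.67 -0.15]
[-0.16272808  0.13313128  0.04343256]
```

View pics/s6z.png

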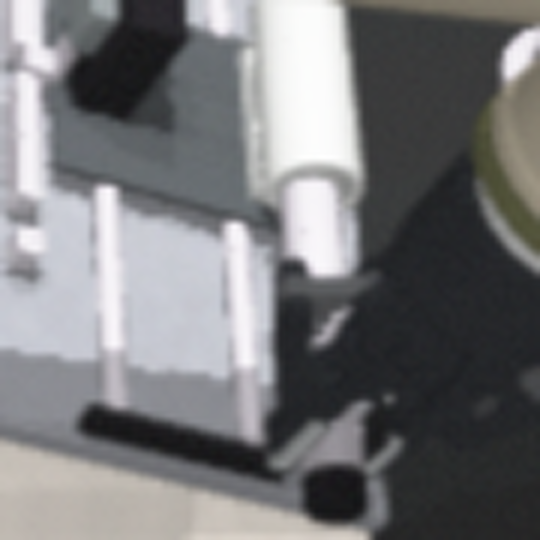

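View pics/c6z.png

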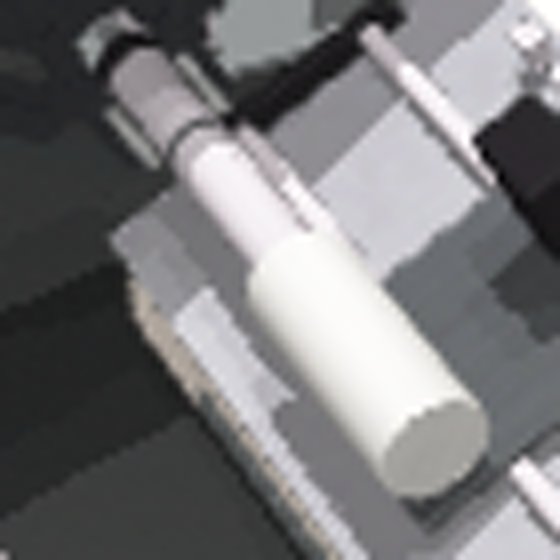

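```bash
python3 -m crank '[[-1,[0.12,0,0],[0,0,0]],[-1,[0.12,0,0],[0,0,0]],[-1,[0.12,0,0],[0,0,0]],[-1,[0.1,0,0],[0,0,0]],[-1,[0,0,0],[0,0,0]]]'
python3 - <<'E'
from h import *
o=st()
print(con(np.array(o["position"])))
E
```

```text
clock: 6.15
position: [0.6225, -0.1007, 0.1031]
ee_rot: [0.728, 0.649, -0.144, -0.165]
ft_force: [1.8, 1.3, 1.0]
grip_width: 0.278
t 6.15 p [ 0.6225 -0.1007  0.1031] x [0.115 0.993 0.005] z [-0.425  0.053 -0.904] F [1.8 1.3 1. ] g 0.278 q [ 0.37  0.83 -0.49  1.16  0.28  1.67 -0.2 ]
[-0.12367442  0.13313724  0.04348895]
```

```bash
python3 -m crank '[[-1,[0.12,0,0],[0,0,0]],[-1,[0.12,0,0],[0,0,0]],[-1,[0.12,0,0],[0,0,0]],[-1,[0.07,0,0],[0,0,0]],[-1,[0,0,0],[0,0,0]]]'
python3 - <<'E'
from h import *
o=st()
print(con(np.array(o["position"])))
im=manip.camera("side");cv2.imwrite("pics/s7z.png",cv2.resize(im[190:280,280:370],None,fx=6,fy=6,interpolation=cv2.INTER_CUBIC))
im=manip.camera("scene");cv2.imwrite("pics/c7z.png",cv2.resize(im[200:270,190:260],None,fx=8,fy=8,interpolation=cv2.INTER_CUBIC))
im=manip.camera("wrist");cv2.imwrite("pics/w7.png",im)
E
```

```text
clock: 6.65
position: [0.6266, -0.068, 0.1033]
ee_rot: [0.729, 0.649, -0.144, -0.165]
ft_force: [4.0, 1.3, 2.1]
grip_width: 0.279
t 6.65 p [ 0.6266 -0.068   0.1033] x [0.117 0.993 0.003] z [-0.425  0.053 -0.904] F [4.  1.3 2.1] g 0.279 q [ 0.34  0.83 -0.5   1.16  0.27  1.67 -0.25]
[-0.09070414  0.13321897  0.04364955]
```

View pics/s7z.png

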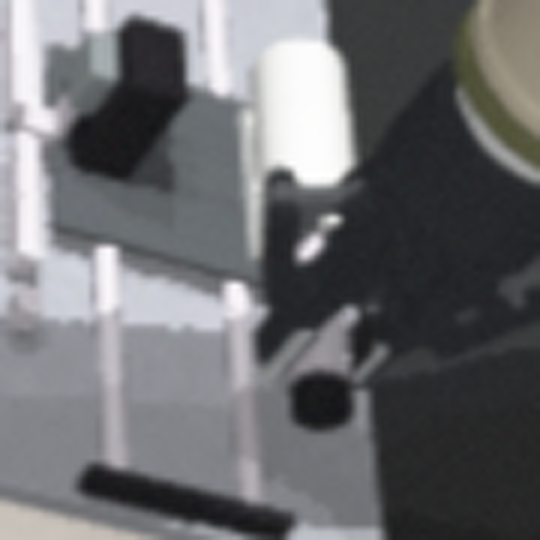

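View pics/c7z.png

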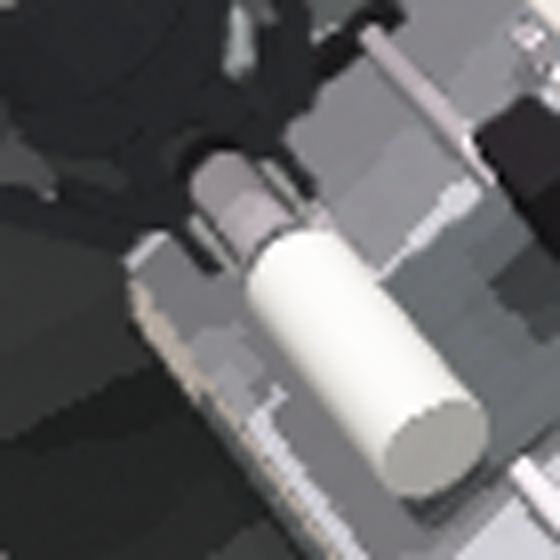

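View pics/w7.png

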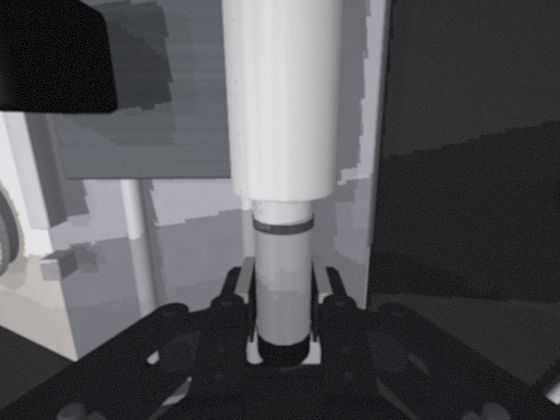

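```bash
python3 - <<'E'
from h import *
c=manip.camera_info("wrist");K=np.array(c["K"]);M=np.array(c["mount"])
im=cv2.imread("pics/w7.png");cv2.imwrite("pics/w7z.png",cv2.resize(im[170:250,220:350],None,fx=6,fy=6,interpolation=cv2.INTER_CUBIC))
for p,h in [((283,226),-.0083),((285,198),-.0165),((233,191),.003),((337,191),.003)]:
    d=M[:3,:3]@np.linalg.solve(K,[p[0],p[1],1.]);c0=M[:3,3]
    print(p,h,np.round(c0+d*(h-c0[2])/d[2],4))
E
```

```text
(283, 226) -0.0083 [ 0.0362 -0.0005 -0.0083]
(285, 198) -0.0165 [ 0.0493  0.0002 -0.0165]
(233, 191) 0.003 [ 0.0474 -0.0208  0.003 ]
(337, 191) 0.003 [0.0473 0.0214 0.003 ]
```

View pics/w7z.png

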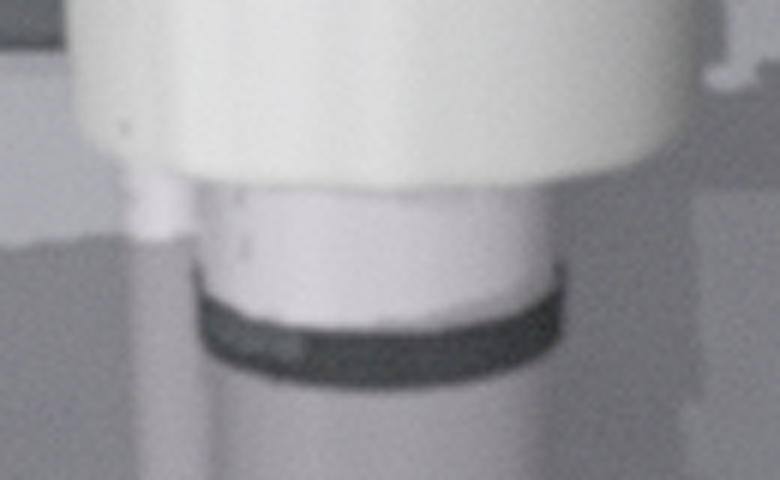

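```bash
python3 -m crank '[[-1,[0.06,0,0],[0,0,0]],[-1,[0.065,0,0],[0,0,0]],[-1,[0,0,0],[0,0,0]],[-1,[0,0,0],[0,0,0]],[-1,[0,0,0],[0,0,0]]]'
python3 - <<'E'
from h import *
o=st()
print(con(np.array(o["position"])))
im=manip.camera("wrist");cv2.imwrite("pics/w8z.png",cv2.resize(im[170:250,220:350],None,fx=6,fy=6,interpolation=cv2.INTER_CUBIC))
E
```

```text
clock: 7.3
position: [0.6275, -0.0604, 0.1033]
ee_rot: [0.73, 0.648, -0.145, -0.164]
ft_force: [4.2, -3.8, 4.3]
grip_width: 0.278
t 7.3 p [ 0.6275 -0.0604  0.1033] x [0.119 0.993 0.001] z [-0.425  0.052 -0.904] F [ 4.2 -3.8  4.3] g 0.278 q [ 0.33  0.83 -0.5   1.16  0.26  1.67 -0.26]
[-0.08306893  0.13321868  0.04364418]
```

View pics/w8z.png

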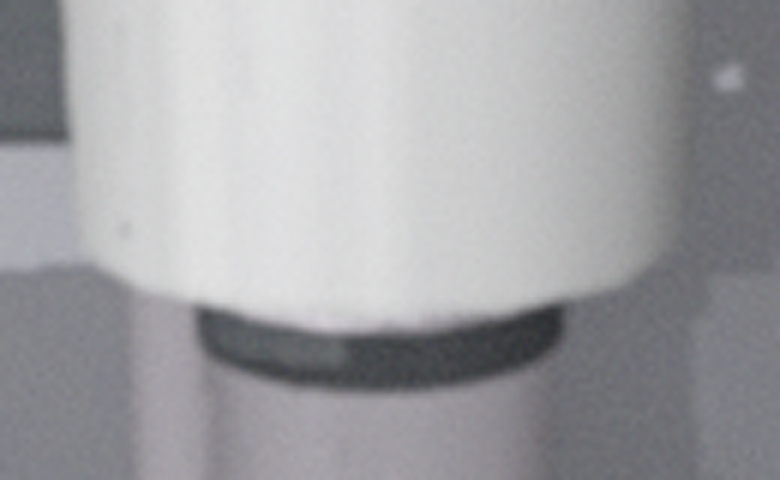

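```bash
python3 - <<'E'
from h import *
c=manip.camera_info("wrist");K=np.array(c["K"]);M=np.array(c["mount"])
for p,h in [((283,229.7),-.0095),((284,220.8),-.0175),((284,201),-.0175),((253,222.5),.0),((234.5,210.5),.0),((333,210.5),.0)]:
    d=M[:3,:3]@np.linalg.solve(K,[p[0],p[1],1.]);c0=M[:3,3]
    print(p,h,np.round(c0+d*(h-c0[2])/d[2],4))
E
```

```text
(283, 229.7) -0.0095 [ 0.0351 -0.0005 -0.0095]
(284, 220.8) -0.0175 [ 0.0413 -0.0002 -0.0175]
(284, 201) -0.0175 [ 0.0484 -0.0002 -0.0175]
(253, 222.5) 0.0 [ 0.0349 -0.0128  0.    ]
(234.5, 210.5) 0.0 [ 0.04   -0.0201 -0.    ]
(333, 210.5) 0.0 [0.04   0.0197 0.    ]
```

```bash
python3 -m crank '[[-1,[0.04,0,0],[0,0,0]],[-1,[0.035,0,0],[0,0,0]],[-1,[0,0,0],[0,0,0]],[-1,[0,0,0],[0,0,0]],[-1,[0,0,0],[0,0,0]]]'
python3 - <<'E'
from h import *
o=st()
print(con(np.array(o["position"])))
im=manip.camera("wrist");cv2.imwrite("pics/w9z.png",cv2.resize(im[170:250,220:350],None,fx=6,fy=6,interpolation=cv2.INTER_CUBIC))
im=manip.camera("scene");cv2.imwrite("pics/c9z.png",cv2.resize(im[200:270,190:260],None,fx=8,fy=8,interpolation=cv2.INTER_CUBIC))
E
```

```text
clock: 7.85
position: [0.6283, -0.0551, 0.1034]
ee_rot: [0.73, 0.647, -0.145, -0.164]
ft_force: [3.6, -5.3, 6.6]
grip_width: 0.276
t 7.85 p [ 0.6283 -0.0551  0.1034] x [0.12  0.993 0.   ] z [-0.425  0.051 -0.904] F [ 3.6 -5.3  6.6] g 0.276 q [ 0.32  0.83 -0.5   1.16  0.26  1.66 -0.27]
[-0.07765701  0.13325641  0.04386251]
```

View pics/w9z.png

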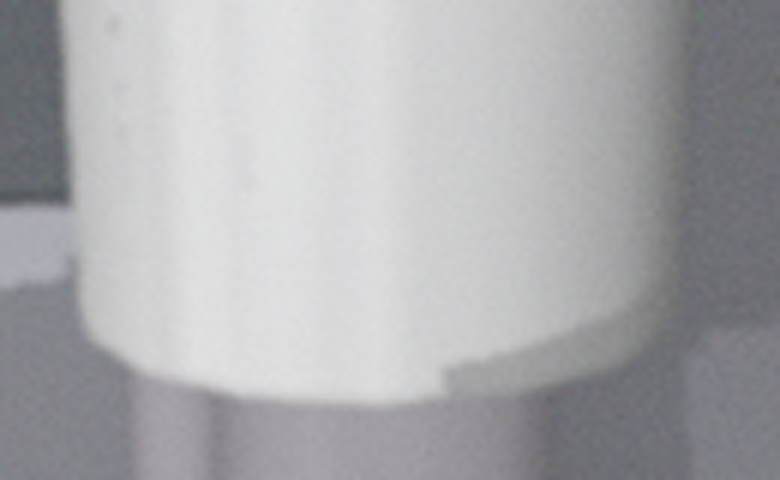

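View pics/c9z.png

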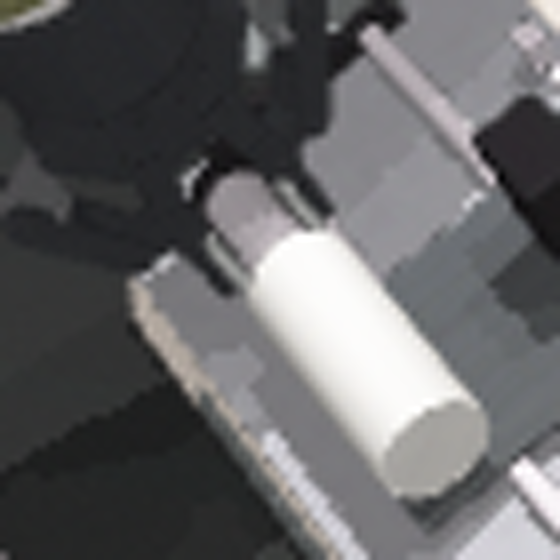

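```bash
python3 -m crank '[[-0.2,[0,0,0],[0,0,0]],[-0.1,[0,0,0],[0,0,0]],[0,[0,0,0],[0,0,0]],[0,[0,0,-0.05],[0,0,0]],[0,[0,0,-0.2],[0,0,0]]]'
python3 -m crank '[[0,[0,0,-0.4],[0,0,0]],[0,[0,0,-0.3],[0,0,0]],[0,[-0.1,0,0],[0,0,0]],[0,[0,0,0],[0,0,0]],[0,[0,0,0],[0,0,0]]]'
python3 - <<'E'
from h import *
o=st()
print(con(np.array(o["position"])))
im=manip.camera("wrist");cv2.imwrite("pics/w10.png",im);np.savez("w10.npz",p=o["position"],q=o["ee_rot"])
im=manip.camera("scene");cv2.imwrite("pics/c10z.png",cv2.resize(im[190:270,180:260],None,fx=7,fy=7,interpolation=cv2.INTER_CUBIC))
E
```

```text
clock: 8.45
position: [0.6355, -0.0546, 0.12]
ee_rot: [0.729, 0.648, -0.146, -0.166]
ft_force: [0.2, -1.1, -0.4]
grip_width: 0.504
clock: 8.95
position: [0.6588, -0.0658, 0.1706]
ee_rot: [0.729, 0.648, -0.146, -0.166]
ft_force: [0.1, 0.5, 0.6]
grip_width: 0.497
t 8.95 p [ 0.6588 -0.0658  0.1706] x [0.119 0.993 0.002] z [-0.427  0.053 -0.903] F [0.1 0.5 0.6] g 0.497 q [ 0.29  0.85 -0.49  0.98  0.26  1.83 -0.24]
[-0.08467751  0.13351169  0.11812408]
```

View pics/w10.png

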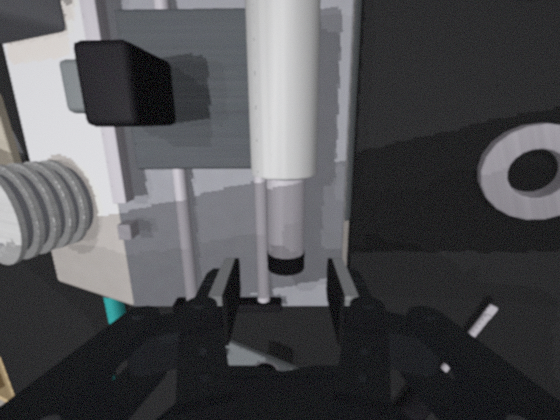

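View pics/c10z.png

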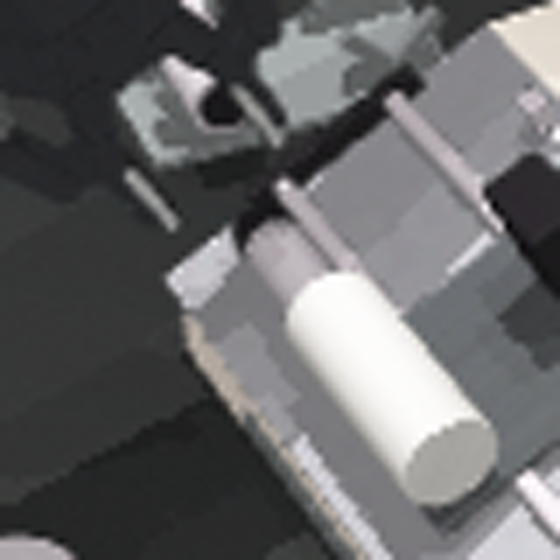

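```bash
python3 - <<'E'
from h import *
im=cv2.imread("pics/w10.png");cv2.imwrite("pics/w10z.png",cv2.resize(im[160:290,235:335],None,fx=6,fy=6,interpolation=cv2.INTER_CUBIC)[:600])
im=cv2.imread("pics/w10.png");cv2.imwrite("pics/w10y.png",cv2.resize(im[10:160,40:200],None,fx=4,fy=4,interpolation=cv2.INTER_CUBIC))
E
```

```text
(no output)
```

View pics/w10z.png

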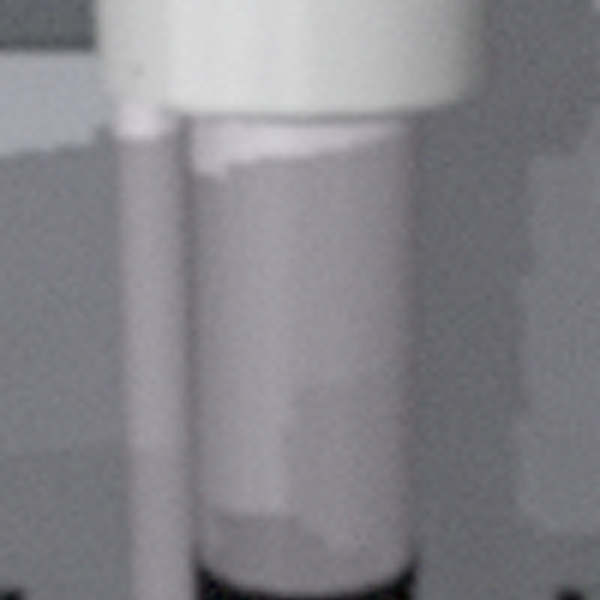

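View pics/w10y.png

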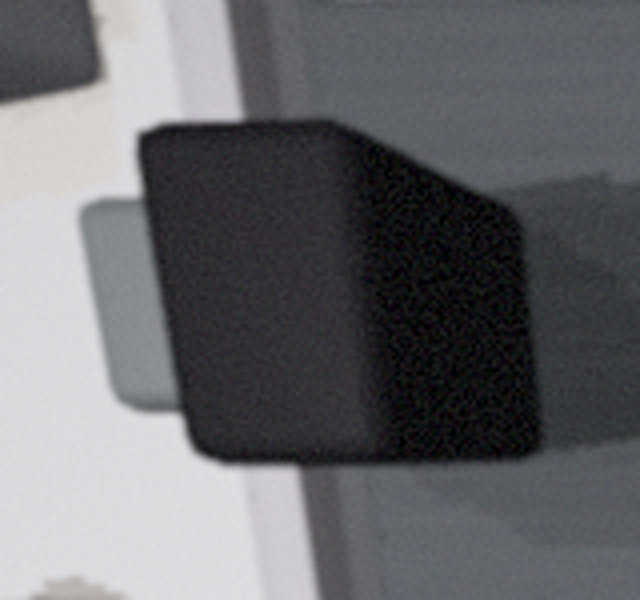

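```bash
python3 - <<'E'
from h import *
np.set_printoptions(precision=4,suppress=True)
c=manip.camera_info("wrist");K=np.array(c["K"]);M=np.array(c["mount"])
def tp(p,h):
    d=M[:3,:3]@np.linalg.solve(K,[p[0],p[1],1.]);c0=M[:3,3];return c0+d*(h-c0[2])/d[2]
g=cv2.cvtColor(cv2.imread("pics/w4.png"),cv2.COLOR_BGR2GRAY)[:,278:289].mean(1);print(g[218:236].astype(int),g[332:372:2].astype(int))
g=cv2.cvtColor(cv2.imread("pics/w10.png"),cv2.COLOR_BGR2GRAY)[:,281:292].mean(1);print(g[170:190].astype(int),g[248:280:1].astype(int))
E
```

```text
[168 168 168 168 160 136  97  73  72  73  73  71  72  72  82 117 148 159] [137 137 137 137 137 138 120  31  26  24  24  22  25  27  26  25  25  26
  55  63]
[204 205 205 204 204 205 204 201 187 163 162 184 192 192 187 174 157 150
 150 150] [130 127 126 125 124 123 123 123 123 120 103  63  22  18  21  21  23  21
  21  20  20  20  23  21  18  21  37  73 102 115 115 116]
```

```bash
python3 - <<'E'
from h import *
np.set_printoptions(precision=4,suppress=True)
c=manip.camera_info("wrist");K=np.array(c["K"]);M=np.array(c["mount"])
def tp(p,h):
    d=M[:3,:3]@np.linalg.solve(K,[p[0],p[1],1.]);c0=M[:3,3];return c0+d*(h-c0[2])/d[2]
b=tp((283,228.3),-.0095);k=tp((283,345),-.0095);print("band",b,"cap",k,b[0]-k[0])
# after: tool off plate .1181; axis tube at h ; sleeve axis h
hs=.1181-.042
for drop in(0,.0025):
  ht=hs+drop-.0125
  k2=tp((286,258.5),ht);rim=tp((286,178.5),hs-.0205)
  print(drop,"cap",k2,"rim",rim,"rim-cap",rim[0]-k2[0], "band in mouth frame +out:", rim[0]-k2[0]-(b[0]-k[0]))
for p in [(251,175),(316,175)]: print(tp(p,hs))
E
```

```text
band [ 0.0357 -0.0005 -0.0095] cap [-0.0172 -0.0005 -0.0095] 0.05288315699954413
0 cap [-0.0107  0.0014  0.0636] rim [0.0428 0.0012 0.0556] rim-cap 0.05348566202365574 band in mouth frame +out: 0.0006025050241116117
0.0025 cap [-0.0119  0.0014  0.0661] rim [0.0428 0.0012 0.0556] rim-cap 0.054645350099282876 band in mouth frame +out: 0.0017621930997387472
[ 0.0413 -0.0208  0.0761]
[0.0412 0.0204 0.0761]
```

```bash
python3 - <<'E'
from h import *
np.set_printoptions(precision=4,suppress=True)
d=np.load("w10.npz");o=dict(position=d["p"],ee_rot=d["q"])
f=lambda x,y:(40+x/4-.4,10+y/4-.4)
for q in[(142,130),(340,122),(365,460),(200,458)]:
    X=onplate("wrist",f(*q),.076,o);print("top",con(X),X)
for q in[(82,203),(118,405)]:
    X=onplate("wrist",f(*q),.055+.013,o);print("button",con(X),X)
E
```

```text
top [0.0252 0.0348 0.076 ] [0.5654 0.056  0.1742]
top [0.026  0.0583 0.076 ] [0.5866 0.0543 0.1642]
top [-0.0121  0.0559  0.076 ] [0.58   0.0167 0.1652]
top [-0.0119  0.0351  0.076 ] [0.5612 0.0192 0.174 ]
button [0.0187 0.0209 0.068 ] [0.5488 0.0515 0.1728]
button [-0.0054  0.0207  0.068 ] [0.5457 0.0276 0.1729]
```

```bash
python3 - <<'E'
from h import *
plan(P0+U*.0065+SL*.0455+N*.125,rotd(U,-N),5)
E
```

```text
dist mm 126.54232102264166 deg 0.5022688962451363 rows>= 2.530846420452833 0.05847134997033018
[0.227, -0.219, -0.015] [-0.002, -0.0, 0.0]
[0.227, -0.22, -0.015] [-0.002, -0.0, 0.0]
[0.227, -0.22, -0.016] [-0.002, -0.0, 0.0]
[0.227, -0.22, -0.016] [-0.002, -0.0, 0.0]
[0.227, -0.22, -0.017] [-0.002, -0.0, 0.0]
```

```bash
python3 -m crank '[[0.2,[0.25,-0.24,-0.03],[-0.01,0,0]],[0.45,[0.3,-0.29,-0.03],[0,0,0]],[0.45,[0.3,-0.29,-0.02],[0,0,0]],[0.45,[0.285,-0.28,0],[0,0,0]],[0.45,[0,0,0],[0,0,0]]]'
python3 -m crank '[[0.45,[0,0,0],[0,0,0]],[0.45,[0,0,0],[0,0,0]],[0.45,[0,0,0],[0,0,0]],[0.45,[0,0,0],[0,0,0]],[0.45,[0,0,0],[0,0,0]]]'
python3 - <<'E'
from h import *
o=st()
print(con(np.array(o["position"])))
im=manip.camera("wrist");cv2.imwrite("pics/w11.png",im);np.savez("w11.npz",p=o["position"],q=o["ee_rot"])
E
```

```text
clock: 9.55
position: [0.5919, 0.0384, 0.2168]
ee_rot: [0.728, 0.651, -0.142, -0.162]
ft_force: [0.1, 0.8, 1.0]
grip_width: 0.724
clock: 10.05
position: [0.5938, 0.0332, 0.2145]
ee_rot: [0.73, 0.648, -0.143, -0.162]
ft_force: [-0.8, 0.9, 0.1]
grip_width: 0.727
t 10.05 p [0.5938 0.0332 0.2145] x [0.119 0.993 0.002] z [-0.419  0.052 -0.907] F [-0.8  0.9  0.1] g 0.727 q [ 0.26  0.66 -0.56  1.2   0.17  1.77 -0.39]
[0.00586567 0.04577863 0.12561234]
```

View pics/w11.png

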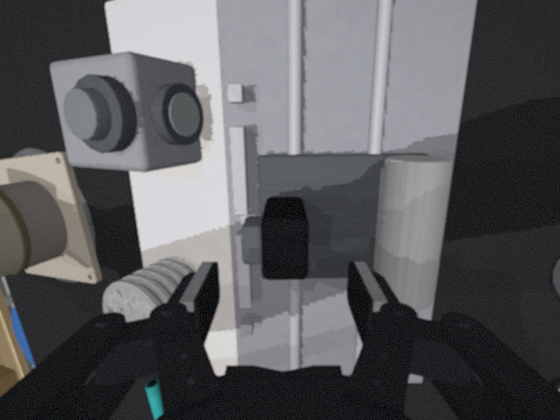

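```bash
python3 - <<'E'
from h import *
np.set_printoptions(precision=4,suppress=True)
d=np.load("w11.npz");o=dict(position=d["p"],ee_rot=d["q"])
im=cv2.imread("pics/w11.png");cv2.imwrite("pics/w11z.png",cv2.resize(im[185:295,225:325],None,fx=5,fy=5,interpolation=cv2.INTER_CUBIC))
for q in[(243,219),(243,261)]:print("button",con(onplate("wrist",q,.068,o)))
for q in[(263,222),(307,222),(307,277),(263,277)]:print("blk top",con(onplate("wrist",q,.076,o)))
for q in[(380,156),(452,156)]:print("sleeve",con(onplate("wrist",q,.042,o)))
E
```

```text
button [0.0239 0.0214 0.068 ]
button [-0.0037  0.0204  0.068 ]
blk top [0.0246 0.0338 0.076 ]
blk top [0.0246 0.0591 0.076 ]
blk top [-0.0105  0.0599  0.076 ]
blk top [-0.0105  0.0332  0.076 ]
sleeve [0.0584 0.108  0.042 ]
sleeve [0.0584 0.1546 0.042 ]
```

View pics/w11z.png

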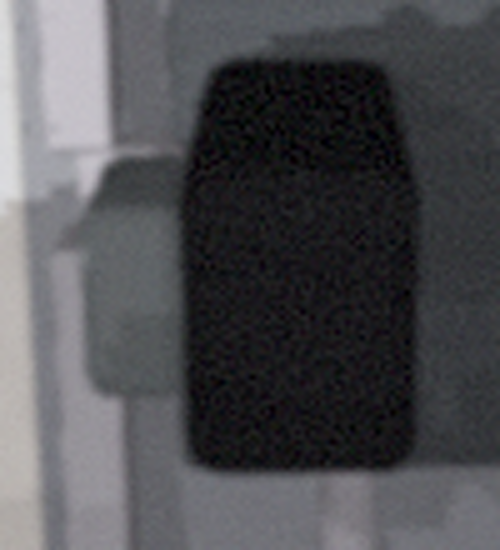

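```bash
python3 -m crank '[[0.45,[0.02,0,0.25],[0.008,0,0]],[0.45,[0,0,0.3],[0,0,0]],[0.45,[0,0,0.2],[0,0,0]],[0.45,[0,0,0.1],[0,0,0]],[0.45,[0,0,0],[0,0,0]]]'
python3 - <<'E'
from h import *
o=st()
print(con(np.array(o["position"])))
im=manip.camera("wrist");cv2.imwrite("pics/w12.png",im)
im=manip.camera("side");cv2.imwrite("pics/s12z.png",cv2.resize(im[155:305,220:370],None,fx=4,fy=4,interpolation=cv2.INTER_CUBIC))
E
```

```text
clock: 10.6
position: [0.5647, 0.0386, 0.1528]
ee_rot: [0.729, 0.648, -0.145, -0.165]
ft_force: [0.5, -0.3, -0.1]
grip_width: 0.728
t 10.6 p [0.5647 0.0386 0.1528] x [0.118 0.993 0.002] z [-0.425  0.052 -0.904] F [ 0.5 -0.3 -0.1] g 0.728 q [ 0.28  0.66 -0.56  1.35  0.17  1.64 -0.4 ]
[0.00773217 0.04506866 0.05717853]
```

View pics/w12.png

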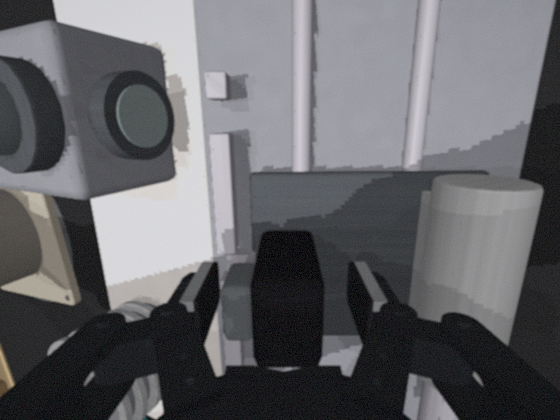

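View pics/s12z.png

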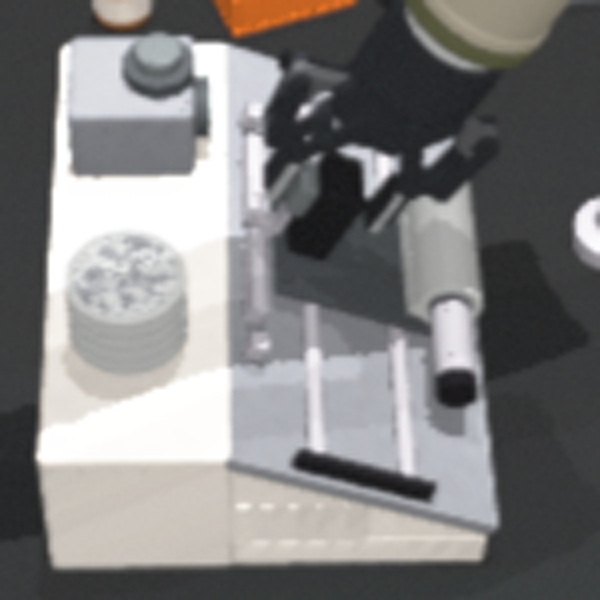

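```bash
python3 -m crank '[[0,[0,0,0],[0,0,0]],[-0.3,[0,0,0],[0,0,0]],[-1,[0,0,0],[0,0,0]],[-1,[0,0,0],[0,0,0]],[-1,[0,0,0],[0,0,0]]]' 50
python3 - <<'E'
from h import *
o=st();print(con(np.array(o["position"])),o["grip_width"]*85)
E
```

```text
clock: 11.2
position: [0.5656, 0.039, 0.1547]
ee_rot: [0.729, 0.648, -0.144, -0.164]
ft_force: [1.3, 0.8, 6.5]
grip_width: 0.36
t 11.2 p [0.5656 0.039  0.1547] x [0.118 0.993 0.003] z [-0.423  0.053 -0.905] F [1.3 0.8 6.5] g 0.36 q [ 0.28  0.65 -0.57  1.35  0.17  1.64 -0.4 ]
[0.00831193 0.04503184 0.05924958] 30.639620927184414
```

```bash
python3 -m crank '[[-1,[0.08,0,0],[0,0,0]],[-1,[0.2,0,0],[0,0,0]],[-1,[0.2,0,0],[0,0,0]],[-1,[0.1,0,0],[0,0,0]],[-1,[0,0,0],[0,0,0]]]'
python3 - <<'E'
from h import *
o=st();print(con(np.array(o["position"])),o["grip_width"]*85)
im=manip.camera("side");cv2.imwrite("pics/s13z.png",cv2.resize(im[155:305,220:370],None,fx=4,fy=4,interpolation=cv2.INTER_CUBIC))
E
```

```text
clock: 11.7
position: [0.5708, 0.0869, 0.1547]
ee_rot: [0.729, 0.649, -0.144, -0.165]
ft_force: [-0.0, 1.5, 7.6]
grip_width: 0.355
t 11.7 p [0.5708 0.0869 0.1547] x [0.116 0.993 0.004] z [-0.424  0.053 -0.904] F [-0.   1.5  7.6] g 0.355 q [ 0.21  0.68 -0.58  1.32  0.16  1.64 -0.47]
[0.05645197 0.04456733 0.05904107] 30.205613096084125
```

View pics/s13z.png

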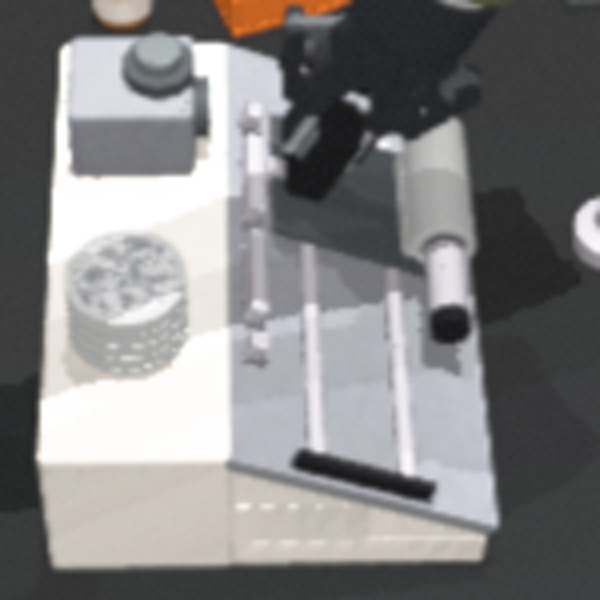

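```bash
python3 -m crank '[[-1,[0.15,0,0],[0,0,0]],[-1,[0.15,0,0],[0,0,0]],[-1,[0.09,0,0],[0,0,0]],[-1,[0,0,0],[0,0,0]],[-1,[0,0,0],[0,0,0]]]'
python3 - <<'E'
from h import *
o=st();print(con(np.array(o["position"])),o["grip_width"]*85)
im=manip.camera("wrist");cv2.imwrite("pics/w14.png",im)
E
```

```text
clock: 12.25
position: [0.5741, 0.1169, 0.1547]
ee_rot: [0.729, 0.649, -0.144, -0.165]
ft_force: [-0.8, 1.0, 6.1]
grip_width: 0.358
t 12.25 p [0.5741 0.1169 0.1547] x [0.117 0.993 0.004] z [-0.424  0.053 -0.904] F [-0.8  1.   6.1] g 0.358 q [ 0.17  0.69 -0.59  1.3   0.15  1.64 -0.51]
[0.08665404 0.04428895 0.05893623] 30.415529539335378
```

View pics/w14.png

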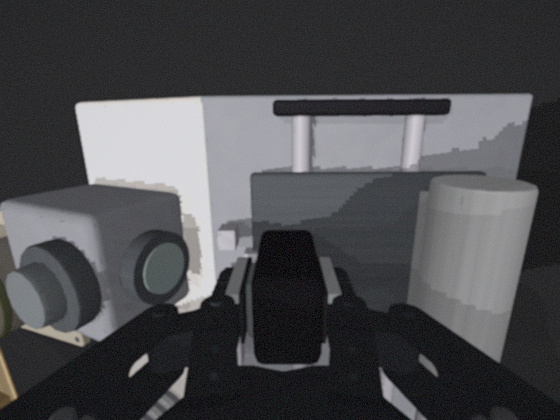

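```bash
python3 -m crank '[[-1,[0.018,0,0],[0,0,0]],[-1,[0,0,0],[0,0,0]],[0,[0,0,0],[0,0,0]],[0.3,[0,0,0],[0,0,0]],[0.45,[0,0,0],[0,0,0]]]'
python3 - <<'E'
from h import *
o=st();print(con(np.array(o["position"])),o["grip_width"]*85)
im=manip.camera("wrist");cv2.imwrite("pics/w15.png",im)
E
```

```text
clock: 12.8
position: [0.5748, 0.1171, 0.1537]
ee_rot: [0.73, 0.648, -0.144, -0.164]
ft_force: [-0.7, 0.9, 0.1]
grip_width: 0.721
t 12.8 p [0.5748 0.1171 0.1537] x [0.118 0.993 0.002] z [-0.423  0.052 -0.904] F [-0.7  0.9  0.1] g 0.721 q [ 0.17  0.69 -0.58  1.3   0.16  1.64 -0.51]
[0.08695563 0.04536808 0.05833122] 61.323409759132005
```

View pics/w15.png

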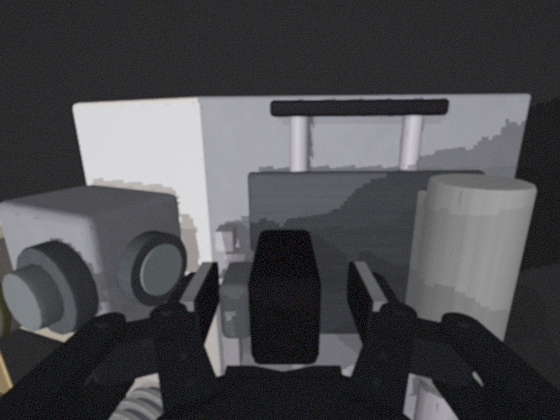

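```bash
python3 -m crank '[[0.45,[0,0,-0.2],[0,0,0]],[0.45,[0,0,-0.4],[0,0,0]],[0.45,[0,0,-0.4],[0,0,0]],[0.45,[0,0,-0.3],[0,0,0]],[0.45,[0,0,0],[0,0,0]]]'
python3 - <<'E'
from h import *
np.set_printoptions(precision=4,suppress=True)
o=st();print(con(np.array(o["position"])),o["grip_width"]*85)
im=manip.camera("wrist");cv2.imwrite("pics/w16.png",im);np.savez("w16.npz",p=o["position"],q=o["ee_rot"])
print("side key",onz("side",(220+160/4-.4,155+58/4-.4),.202))
print("scene key",onz("scene",(185+497/4-.4,165+180/4-.4),.202))
cv2.imwrite("pics/c16.png",cv2.resize(manip.camera("scene")[165:310,185:355],None,fx=4,fy=4,interpolation=cv2.INTER_CUBIC))
E
```

```text
clock: 13.35
position: [0.6205, 0.1117, 0.2506]
ee_rot: [0.73, 0.648, -0.142, -0.163]
ft_force: [-0.2, 1.2, -0.0]
grip_width: 0.721
t 13.35 p [0.6205 0.1117 0.2506] x [0.12  0.993 0.004] z [-0.419  0.054 -0.906] F [-0.2  1.2 -0. ] g 0.721 q [ 0.12  0.72 -0.57  1.03  0.16  1.86 -0.5 ]
[0.0871 0.0461 0.1656] 61.251376763685535
side key [0.4685 0.1168 0.202 ]
scene key [0.4691 0.125  0.202 ]
```

View pics/w16.png

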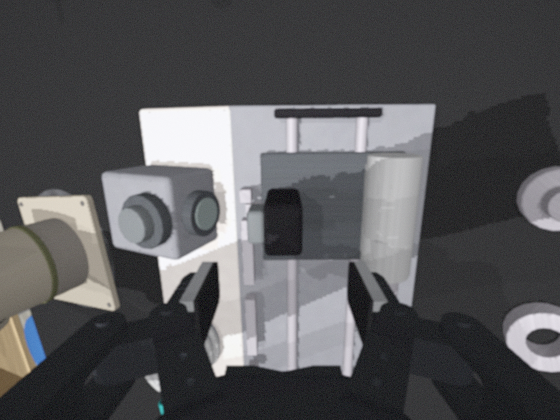

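View pics/c16.png

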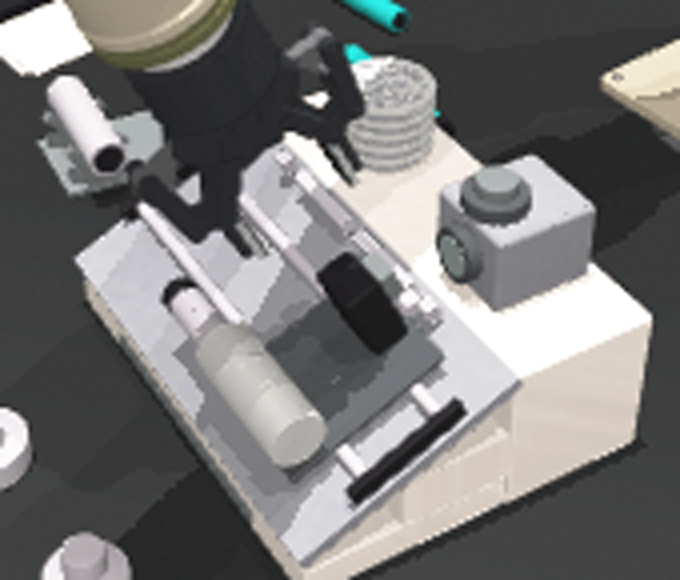

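```bash
python3 - <<'E'
from h import *
np.set_printoptions(precision=4,suppress=True)
d=np.load("w16.npz");o=dict(position=d["p"],ee_rot=d["q"])
im=cv2.imread("pics/w16.png");cv2.imwrite("pics/w16z.png",cv2.resize(im[155:275,95:315],None,fx=3.5,fy=3.5,interpolation=cv2.INTER_CUBIC))
for nm,X in(("wrist",onz("wrist",(137,224),.202,o)),("side",np.array([.4685,.1168,.2])),("scene",np.array([.4691,.125,.2]))):
    print(nm,X,con(X),"conx",(O-X)@D)
for q in[(250,207),(250,241)]:print("button",con(onplate("wrist",q,.068,o)))
for q in[(264,257),(302,257)]:print("blk",con(onplate("wrist",q,.076,o)))
E
```

```text
wrist [0.4753 0.1279 0.202 ] [ 0.0859 -0.0658  0.0598] conx 0.0613166775401429
side [0.4685 0.1168 0.2   ] [ 0.074  -0.0699  0.0557] conx 0.06677708877374881
scene [0.4691 0.125  0.2   ] [ 0.0822 -0.0702  0.0555] conx 0.06715704888003197
button [0.1016 0.0217 0.068 ]
button [0.0752 0.021  0.068 ]
blk [0.0659 0.0317 0.076 ]
blk [0.0659 0.0596 0.076 ]
```

View pics/w16z.png

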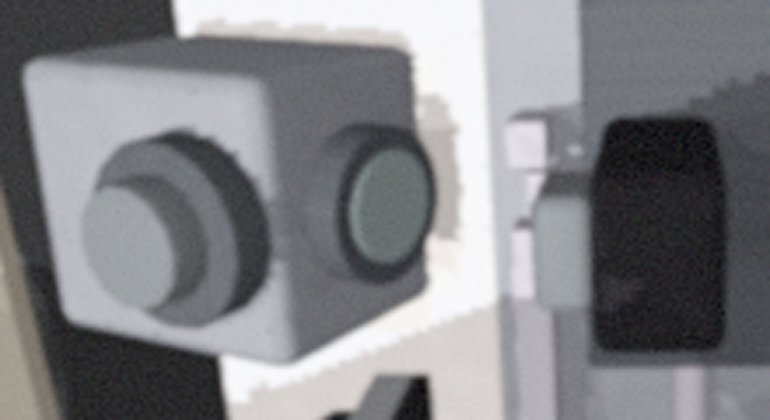

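```bash
python3 - <<'E'
from h import *
np.set_printoptions(precision=4,suppress=True)
d=np.load("w16.npz");o=dict(position=d["p"],ee_rot=d["q"])
X=onz("wrist",(132.1,224.4),.202,o);print(X)
plan(np.array([X[0],X[1],.29]),rotd(U,-Z),5)
E
```

```text
[0.4698 0.1275 0.202 ]
dist mm 155.79672442281841 deg 25.242625434223637 rows>= 3.115934488456368 2.9386059876861044
[-0.005, -0.384, 0.064] [-0.112, -0.001, 0.0]
[-0.005, -0.388, 0.029] [-0.112, -0.001, 0.0]
[-0.005, -0.389, -0.005] [-0.112, -0.001, 0.0]
[-0.005, -0.387, -0.039] [-0.112, -0.001, 0.0]
[-0.005, -0.383, -0.073] [-0.112, -0.001, 0.0]
```

```bash
python3 -m crank '[[0,[0,-0.38,0],[-0.112,0,0]],[-0.5,[0,-0.39,0],[-0.112,0,0]],[-1,[0,-0.39,0],[-0.112,0,0]],[-1,[-0.01,-0.385,-0.03],[-0.112,0,0]],[-1,[-0.01,-0.38,-0.03],[-0.112,0,0]]]'
python3 -m crank '[[-1,[0,0,0],[0,0,0]],[-1,[0,0,0],[0,0,0]],[-1,[0,0,0],[0,0,0]],[-1,[0,0,0],[0,0,0]],[-1,[0,0,0],[0,0,0]]]'
python3 - <<'E'
from h import *
o=st()
im=manip.camera("wrist");cv2.imwrite("pics/w17.png",im);np.savez("w17.npz",p=o["position"],q=o["ee_rot"])
E
```

```text
clock: 13.95
position: [0.4711, 0.1272, 0.2915]
ee_rot: [0.748, 0.664, 0.001, 0.0]
ft_force: [-0.6, 0.7, 1.8]
grip_width: 0.002
clock: 14.45
position: [0.4732, 0.1273, 0.2916]
ee_rot: [0.748, 0.664, -0.0, -0.003]
ft_force: [-0.2, 1.0, -0.2]
grip_width: -0.001
t 14.45 p [0.4732 0.1273 0.2916] x [0.119 0.993 0.003] z [-0.004  0.004 -1.   ] F [-0.2  1.  -0.2] g -0.001 q [ 0.32  0.06 -0.69  1.72  0.03  1.38 -0.5 ]
```

View pics/w17.png

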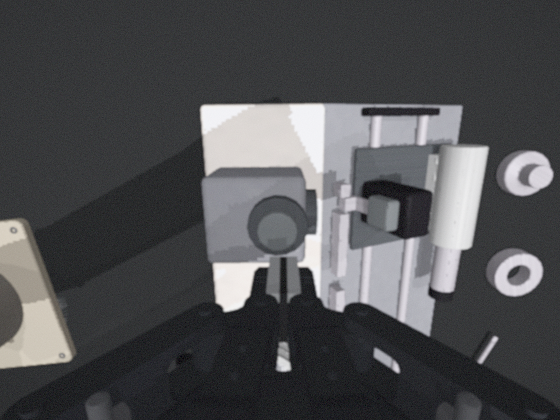

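```bash
python3 - <<'E'
from h import *
np.set_printoptions(precision=4,suppress=True)
d=np.load("w17.npz");o=dict(position=d["p"],ee_rot=d["q"])
im=cv2.imread("pics/w17.png");cv2.imwrite("pics/w17z.png",cv2.resize(im[140:300,190:450],None,fx=3,fy=3,interpolation=cv2.INTER_CUBIC))
X=onz("wrist",(280,232),.202,o);print(X)
plan(np.array([X[0],X[1],.24]),rotd(U,-Z),1)
E
```

```text
[0.4708 0.1257 0.202 ]
dist mm 51.75596036447527 deg 0.2780659140514521 rows>= 1.0351192072895055 0.03237088638550083
[-0.026, -0.023, 0.646] [-0.005, -0.004, 0.001]
```

View pics/w17z.png

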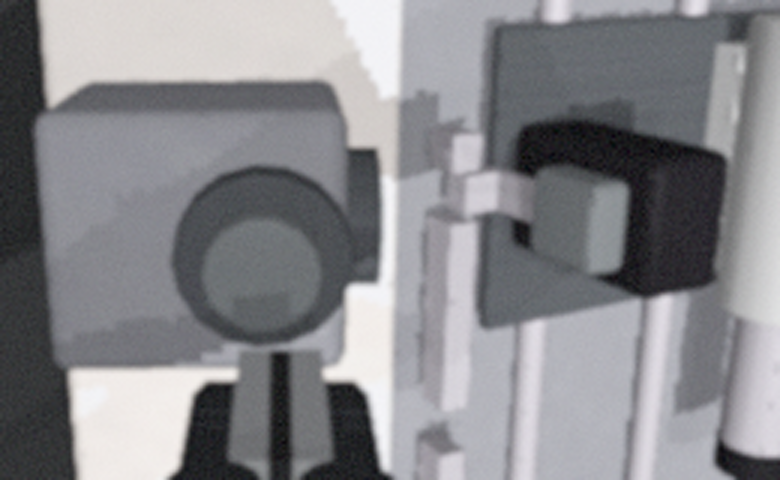

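```bash
python3 -m crank '[[-1,[-0.02,-0.035,0.3],[0,0,0]],[-1,[0,0,0.3],[0,0,0]],[-1,[0,0,0.15],[0,0,0]],[-1,[0,0,0],[0,0,0]],[-1,[0,0,0],[0,0,0]]]'
python3 - <<'E'
from h import *
o=st()
im=manip.camera("wrist");cv2.imwrite("pics/w18.png",im)
im=manip.camera("side");cv2.imwrite("pics/s18z.png",cv2.resize(im[150:250,220:350],None,fx=5,fy=5,interpolation=cv2.INTER_CUBIC))
E
```

```text
clock: 15.0
position: [0.4699, 0.1265, 0.233]
ee_rot: [0.748, 0.664, 0.0, -0.001]
ft_force: [-0.3, 0.7, 1.2]
grip_width: -0.002
t 15.0 p [0.4699 0.1265 0.233 ] x [0.118 0.993 0.003] z [-0.001  0.003 -1.   ] F [-0.3  0.7  1.2] g -0.002 q [ 0.31  0.09 -0.69  1.81  0.06  1.26 -0.51]
```

View pics/w18.png

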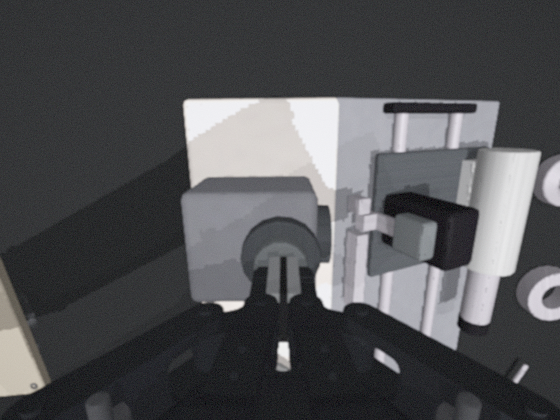

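View pics/s18z.png

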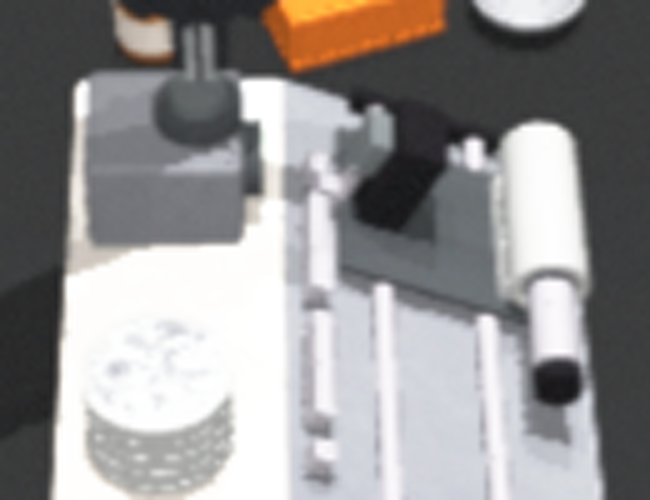

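Fingertips are right over the key (side crop about (198,75)). I press in small steps while watching the force.

```bash
python3 -m crank '[[-1,[0,0,0.05],[0,0,0]],[-1,[0,0,0.05],[0,0,0]],[-1,[0,0,0.02],[0,0,0]],[-1,[0,0,0],[0,0,0]],[-1,[0,0,0],[0,0,0]]]'
python3 -m crank '[[-1,[0,0,0.03],[0,0,0]],[-1,[0,0,0.01],[0,0,0]],[-1,[0,0,0],[0,0,0]],[-1,[0,0,0],[0,0,0]],[-1,[0,0,0],[0,0,0]]]'

```

```text
clock: 15.6
position: [0.4696, 0.1263, 0.223]
ee_rot: [0.748, 0.664, 0.0, -0.001]
ft_force: [-0.3, 0.9, 1.5]
grip_width: -0.004
clock: 16.1
position: [0.4697, 0.1263, 0.2198]
ee_rot: [0.748, 0.664, 0.0, -0.001]
ft_force: [0.9, -1.1, 4.3]
grip_width: 0.002
```

```bash
python3 -m crank '[[-1,[0,0,0.03],[0,0,0]],[-1,[0,0,0],[0,0,0]],[-1,[0,0,0],[0,0,0]],[-1,[0,0,0],[0,0,0]],[-1,[0,0,0],[0,0,0]]]'
python3 -m crank '[[-1,[0,0,0.03],[0,0,0]],[-1,[0,0,0],[0,0,0]],[-1,[0,0,0],[0,0,0]],[-1,[0,0,0],[0,0,0]],[-1,[0,0,0],[0,0,0]]]'

```

```text
clock: 16.6
position: [0.4697, 0.1264, 0.218]
ee_rot: [0.748, 0.664, 0.0, -0.001]
ft_force: [-2.9, -0.9, 12.0]
grip_width: 0.006
clock: 17.1
position: [0.4699, 0.1264, 0.2176]
ee_rot: [0.748, 0.664, 0.001, -0.0]
ft_force: [-11.7, -4.6, 32.9]
grip_width: 0.001
```

```bash
python3 -m crank '[[-1,[0,0,-0.1],[0,0,0]],[-1,[0,0,-0.3],[0,0,0]],[-1,[0,0,-0.4],[0,0,0]],[-1,[0,0,-0.3],[0,0,0]],[-1,[0,0,0],[0,0,0]]]'
python3 - <<'E'
from h import *
o=st()
im=manip.camera("wrist");cv2.imwrite("pics/w19.png",im)
im=manip.camera("side");cv2.imwrite("pics/s19f.png",im);cv2.imwrite("pics/s19z.png",cv2.resize(im[150:300,220:350],None,fx=4,fy=4,interpolation=cv2.INTER_CUBIC))
cv2.imwrite("pics/c19.png",manip.camera("scene"))
E
```

```text
clock: 17.6
position: [0.4705, 0.1267, 0.3054]
ee_rot: [0.748, 0.664, 0.002, -0.0]
ft_force: [0.3, 0.5, 0.5]
grip_width: -0.001
t 17.6 p [0.4705 0.1267 0.3054] x [0.118 0.993 0.003] z [ 0.002  0.003 -1.   ] F [0.3 0.5 0.5] g -0.001 q [ 0.32  0.04 -0.69  1.7   0.02  1.4  -0.49]
```

View pics/w19.png

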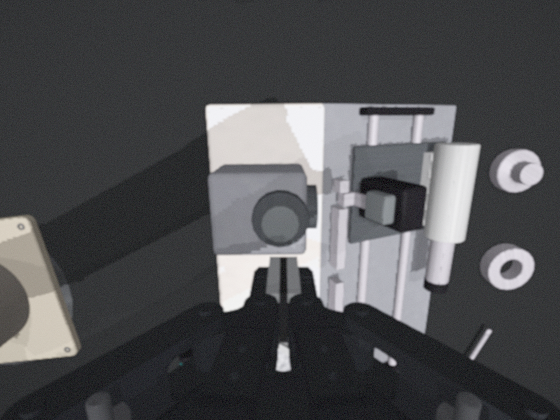

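View pics/s19f.png

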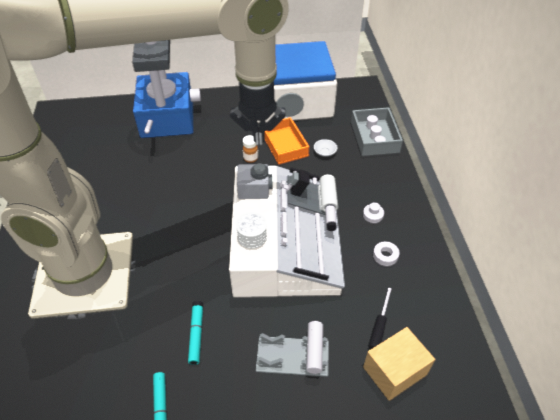

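View pics/s19z.png

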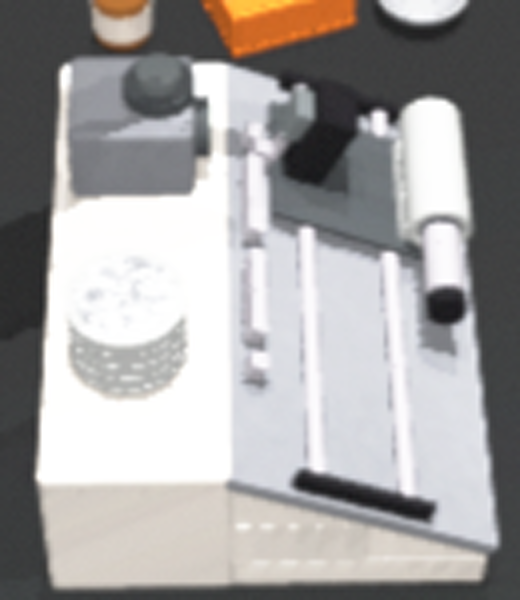

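```bash
python3 - <<'E'
from h import *
im=cv2.imread("pics/w19.png");cv2.imwrite("pics/w19z.png",cv2.resize(im[215:305,400:490],None,fx=6,fy=6,interpolation=cv2.INTER_CUBIC))
E
```

```text
(no output)
```

View pics/w19z.png

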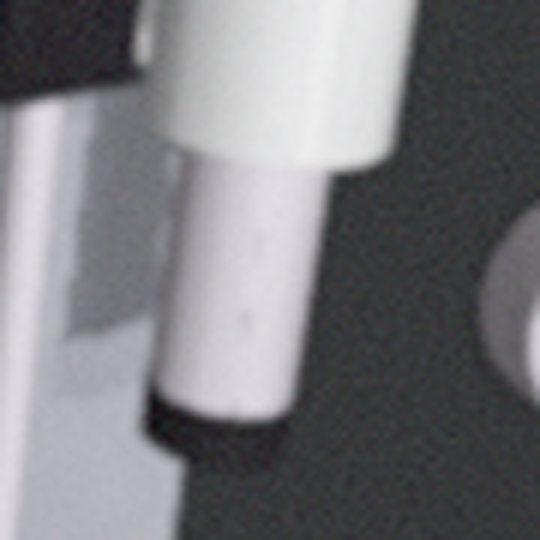

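```bash
python3 - <<'E'
from h import *
o=manip.get_obs()
r=con(onplate("wrist",(443.7,241.5),.060,o));k=con(onplate("wrist",(438.2,283.7),.0505,o));print(r,k,r[0]-k[0],"band out +:",r[0]-k[0]-.0529)
manip.hand_in()
E
```

```text
[0.04152131 0.10461087 0.06      ] [-0.01393772  0.11941836  0.0505    ] 0.055459030728384345 band out +: 0.0025590307283843428
the job is handed in; nothing more can be done
```

The whole job was carried out and handed in at about 17.6 s of the 54 s limit. `hand_in` gives no verdict, so what follows is from my own checks.

**What I did**
- I slid the banded tube nose first into the sleeve until its band was at the mouth, then let go.
- I squeezed the release fully in, measuring about 30.5 mm over block and button. I held it while sliding the carriage about 79 mm to the reading head, then let it spring out.
- I pressed the start key to its stop, then lifted clear.

**What the last checks showed**
- **Tube:** I measured the band through the cap edge, because the rim hides it. It is about 1 to 2.5 mm inside the mouth (7 mm allowed). An earlier estimate from the fixed cameras put the mouth about 4 mm away from where the wrist camera did. I went by the wrist camera, which was closer.
- **Carriage:** The pawl is visibly in its notch and the button is fully out. The grip is within about 2 mm of the head's middle by the wrist camera. The fixed cameras were rougher: their estimates of the key ran from about 4 mm (scene) to 12 mm (side) short of that position along the rail. I relied on the wrist camera and the notch.
- **Start key:** It was pressed about 5 to 6 mm, with the force reaching 33 N at the stop through the fingertips. The key looked up again afterwards.
- **Rest of the scene:** I compared the start and end pictures by eye and the other items looked unmoved. The gripper was clear of everything, with the force reading back near zero.

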